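# Contact temperature check through the covered port of a tray warmer

## Task

Check the temperature of the tray warmer: lift the loose blue cover plate off the two pins on its sloping panel and lay it flat on the middle of the black rubber mat, without dropping it. Then take the orange thermometer wand from its stand, point it squarely down the open port in the panel and press it gently onto the copper disc at the bottom, so that its spring nose is partly pushed in but not bottomed, and hold it steady there for two full seconds. Hang the wand back upright in its stand, leave the cover on the mat, and do not shove the meal trays, the jar or the bottle.

Things in the scene. Friction and masses are not known exactly. Their poses are not given: they have to be found in the camera images.
- warmer: tray warmer fixed to the table: dark base 250 x 220 x 30 mm, above it a thick aluminium panel (200 x 200 x 50 mm) sloping 25 degrees down to its front (its own -x). Origin: centre of its underside on the table; x to the rear (upslope), y along the width, z up. Panel's top face 90 mm up at the front edge, 172 mm at the rear edge.
- port: the warmer's sloping panel. Origin: centre of the port's mouth in the panel's top face, 130 mm above the table. z: the panel's outward normal, 25 degrees from vertical, leaning to the front; y along the width, x up the slope. Two brass pins, 8 mm in diameter and 16 mm high along z, stand on the panel at x = 0, y = -75 and +75 mm.
- mouth (a point): centre of the mouth of the port (same point and axes as port): a square hole 56 x 56 mm with an orange outline, straight along z. At its bottom is a copper disc, 52 mm in diameter, square to z, that does not give; its face lies 24 to 46 mm below the mouth, a different depth each time that is not reported: feel for it.
- cover: loose blue cover plate, 110 (x) x 175 (y) x 5 (z) mm, 0.28 kg, with 12 mm square holes at y = -75 and +75 mm. Origin: centre of its underside; z out of its top. It starts on the pins, flat on the panel over the port, axes along the port's. On its top is a black bar handle, 14 mm (x) x 60 mm (y), rising to 41 mm above the underside.
- mat: black square rubber mat fixed on the table, 210 x 210 x 4 mm; origin: centre of its underside.
- stand: white wand stand fixed on the table; origin: centre of its underside, below the middle of its hole. Its top is a 90 x 90 mm plate, 10 mm thick, upper face 130 mm above the table, with a 36 x 36 mm square hole in the middle; base 12 mm thick; a post (20 x 60 mm) carries the plate on the +x side, from 45 mm to 65 mm off the origin.
- wand: thermometer wand, 0.15 to 0.35 kg. Origin: centre of the underside of its black round flange (56 mm diameter, 6 mm thick), which sits on the stand's plate as it hangs in the hole. z up the handle, away from the tip. Orange handle, 30 (x) x 24 (y) mm, up to 84 mm above the origin; steel stem, 18 mm diameter, to 78 mm below it, then the copper nose, 16 mm.
- tip (a point): end of the wand's copper spring nose, on the wand's axis, 100 mm below the wand's origin when out; it travels up to 14 mm into the stem.
- nose (a joint): how far the wand's spring nose is pushed in (m): 0 out, 0.014 bottomed. Spring 0.5 N per mm, with 0.5 N of preload (7.5 N when bottomed); half in takes 4 N.
- tray_a: sealed meal tray of aluminium with a cardboard lid, 150 x 210 x 47 mm, origin at the centre of its underside. To be left alone.
- tray_b: sealed meal tray of aluminium with a clear lid over red-brown food, 150 x 210 x 46 mm, origin at the centre of its underside. To be left alone.
- jar: spice jar with a red cap, 52 mm in diameter, 70 mm tall, origin at the centre of its underside. To be left alone.
- bottle: squeeze bottle with a yellow cap, 56 mm in diameter, 160 mm tall, origin at the centre of its underside. To be left alone.
Not all that is in view belongs to the job. There is more than one size of the cover; the job needs the smallest.

How it is judged:
On the way, in this order (a step that is already met when the one before it is completed fails the run):
1. the cover plate is off the pins and lies flat and at rest on the mat, let go (horizontal distance between cover and mat below 0.045 m and height (world z) of cover below 0.012 m and angle between cover's own z axis and vertical below 0.08 rad and z of cover in the frame of mat above 0 m and linear speed of cover below 0.03 m/s and contact force between the fingers and cover below 0.1 N), for 0.2 s.
2. the wand's tip is pressed on the disc in the port, within 15 mm of the port's axis each way and 0.17 rad of square, nose pushed in 2 to 13.5 mm of its 14, steady for 1.5 s (value of joint nose between 0.002 and 0.0135 m and x of tip in the frame of port between -0.015 and 0.015 m and y of tip in the frame of port between -0.015 and 0.015 m and z of tip in the frame of port below -0.015 m and angle between the z axis of wand and the z axis of port, either way round below 0.17 rad and contact force between wand and warmer above 0.4 N and linear speed of wand below 0.02 m/s and angular speed of wand below 0.2 rad/s), for 1.5 s.
At the end, for the whole second after the job is handed in: the cover lies flat and at rest on the mat, its centre within 45 mm of the mat's; the wand hangs at rest upright in its stand, flange down on the plate (origin within 6 mm of the plate's upper face, 15 mm of the hole's centre, tilt under 0.1 rad); bystanders within 40 mm of their starts and upright (horizontal distance between cover and mat below 0.045 m and height (world z) of cover below 0.012 m and angle between cover's own z axis and vertical below 0.08 rad and z of cover in the frame of mat above 0 m and linear speed of each of cover, wand below 0.03 m/s and horizontal distance between wand and stand below 0.015 m and z of wand in the frame of stand between 0.124 and 0.136 m and angle between wand's own z axis and vertical below 0.1 rad); the robot touches nothing.
It fails at once if the wand is driven against the warmer with more than 20 N (contact force between wand and warmer above 20 N).
It fails at once if the cover is let fall from more than 50 mm away from the panel (height (world z) of cover above 0.05 m and distance between cover and port above 0.15 m and contact force between the fingers and cover below 0.05 N).
It fails at once if a meal tray, the jar or the bottle is shoved more than 40 mm or tipped (distance of any of tray_a, tray_b, jar, bottle from where it was at the start of the episode above 0.04 m or angle between any of tray_a, tray_b, jar, bottle's own z axis and vertical above 0.5 rad).
It also fails if it takes over 72 s, if anything falls off the work surface, if the arm or the gripper's body presses on something with over 40 N, if the wrist force passes 120 N, or if a joint passes its speed limit or range.

## Robot

A 6-joint arm with a two-finger parallel gripper is mounted at the origin on the work surface. World frame = base frame: x ahead of the robot, y to its left, z up, the work surface at z = 0. Lengths are in m, angles in rad, forces in N, time in s.
With the tool pointing down it reaches from about 0.375 to 0.975 m from the base axis. Payload 3.8 kg.
Tool frame: the origin (TCP) lies midway between the tips of the shut fingers; the grasp point (between the pads) lies 19 mm behind it; x points along the fingers, y is the direction in which the jaws open and shut, and the axes are right-handed (so a half turn about x gives the same grasp; the last joint's range is limited). The gripper opens to 85 mm and grips with 20 to 120 N. Pads are 22 mm wide; open, the fingers measure 114 mm over their backs; the gripper's body (76 mm by 85 mm) begins 54 mm behind the grasp point. The pads swing forward as they close: fully open they stand 13 mm farther back than shut.
Start: joints at [1.1, 0.264, 1.604, -0, 1.274, -0.037], TCP at [0.284, 0.612, 0.231] pointing down, gripper open.
Joint ranges: [-2.63, 2.63], [-0.94, 2.18], [0.31, 2.57], [-1.31, 4.45], [0, 2.66], [-2.55, 2.55]. Speed limits (rad/s): [2.57, 2.57, 3.14, 3.14, 3.14, 3.14].

## Interface

Orientations are given as a unit quaternion [w, x, y, z].
In Python, from rig import sense, snapshot, camera_params, hand_in gives the robot as it stands.
- The arm moves only by the tool step_arm, never from a script. Its argument "targets" is a list of rows, each an object with "dr": the turn, a rotation vector about the tool's x, y, z in degrees, a list of three; "slide": the shift along the tool's x, y, z in cm, a list of three; "jaw": the opening in per cent of the stroke, from 0 (shut) to 100 (fully open). A call has exactly 5 rows; each row is the pose to reach, as a shift and turn from the pose commanded when the call began, along the tool's axes at that moment; what a row does not reach only later rows make up. A row lasts 1/12 s, in which the tool goes at most 41.7 mm and 7.16 degrees, less where a joint would pass 70% of its speed; a pose out of reach is approached as far as the arm can. A call with a gripper value outside its range is refused whole. The fingers move at their own pace and stop on an object; "grip_force" is the grip in N (left out, the last holds). Time passes only in rows, so rows that repeat a pose let the fingers close, or fill a call up. It gives the time, the measured TCP pose, the force and the opening at its end, in the units of the state.
- sense(): the state, without advancing time (a new reading comes with each control period).
- snapshot(name): name is "side" or "top"; returns (picture, depth): 420x560x3 uint8, red, green, blue; 420x560 float32, m along the optical axis (not along the pixel's ray), 0 where there is no reading.
- camera_params(name): a dict with "fx", "fy", "cx", "cy" (pixels), "D" ([k1, k2, p1, p2, k3] as OpenCV has them; the pictures are not rectified), "rvec" (rotation vector, rad) and "tvec" (3), from world to camera coordinates, as OpenCV has them. Camera axes: x right, y down, z forward; pixel columns grow to the right and rows downward; lengths in m; the calibration is good to about 2 mm. A picture is of the moment at which its call begins. camera_params takes no time and is no camera call.
- hand_in(): hands the job in, once; it reports no verdict.
The state is a dict: "time_s": time; "qpos": joint angles; "qvel": joint speeds; "joint_torque": joint torques, N m; "ee_pos": TCP position; "tool_rot": TCP orientation; "force": force on the tool from outside, world axes, zero at the start; "torque": the same for the moment, N m; "finger_gap": opening from 0.0 (shut) to 1.0 (fully open).
Only numpy, scipy, OpenCV 4.12 (cv2) and the standard library are available. Lean on these libraries where they do the work, as an engineer would, in place of code of your own. Each camera call takes 0.05 s, during which the arm holds its last target.

## Working session

There is one attempt and no reset: what is moved stays moved. The work goes in short steps, Python scripts to look and compute and a tool call to move; the robot and the scene stay as the last step left them, time stands still between calls to the robot, and variables do not carry over. Pictures are saved under pics/ and viewed, and the job is handed in when it is done.

Besides the shell and the picture viewer there is one more tool, called after "Call:" by a JSON object that holds its "method" and its "body", one argument or row to a line. step_arm: Moves the arm, as the interface text tells. Its arguments: {"type":"object","properties":{"targets":{"type":"array","items":{"type":"object","properties":{"dr":{"type":"array","items":{"type":"number"}},"slide":{"type":"array","items":{"type":"number"}},"jaw":{"type":"number"}}}},"grip_force":{"type":"number"}},"required":["targets"]}

```bash
mkdir -p pics; ls; python3 - <<'E'
from rig import *
import cv2,numpy as np
print(sense())
for n in("side","top"):
    p,d=snapshot(n); cv2.imwrite(f"pics/{n}0.png",p[:,:,::-1]); np.save(f"{n}0.npy",d); np.save(f"{n}0p.npy",p); print(camera_params(n), (d>0).mean())
E
```

```text
pics
{'time_s': 0.0, 'qpos': array([ 1.10013785e+00,  2.64775084e-01,  1.60540805e+00, -7.26589877e-07,
        1.27371895e+00, -3.69364069e-02]), 'qvel': array([-0.00094129, -0.00023696,  0.00148415,  0.002508  ,  0.00043987,
       -0.00185649]), 'joint_torque': array([ 3.40249908e-04, -5.15117669e+01, -3.67307532e+01,  7.06334072e-05,
        1.28546098e-02, -1.17147188e-06]), 'ee_pos': array([0.28335087, 0.61181523, 0.22992889]), 'tool_rot': array([ 0.69033947,  0.15135422,  0.69074901, -0.15293504]), 'force': array([0.82144903, 0.49039378, 0.38646572]), 'torque': array([-0.04314177,  0.00012245, -0.02439145]), 'finger_gap': 1.0033636983186283}
{'fx': 514.4891927578291, 'fy': 514.4891927578291, 'cx': 276.80607623942075, 'cy': 203.8600953635158, 'D': array([-0.17269918,  0.        ,  0.        ,  0.        ,  0.        ]), 'rvec': array([ 2.18520237, -0.73898703,  0.31848576]), 'tvec': array([-0.38624605,  0.28679333,  1.10684946])} 0.9960926870748299
{'fx': 411.1835647198371, 'fy': 411.1835647198371, 'cx': 275.0771722904156, 'cy': 208.62891379373426, 'D': array([-0.02245638,  0.        ,  0.        ,  0.        ,  0.        ]), 'rvec': array([ 2.14660865, -2.18873511,  0.08985901]), 'tvec': array([0.01053613, 0.49649273, 1.25846642])} 0.9959183673469387
```

View pics/side0.png

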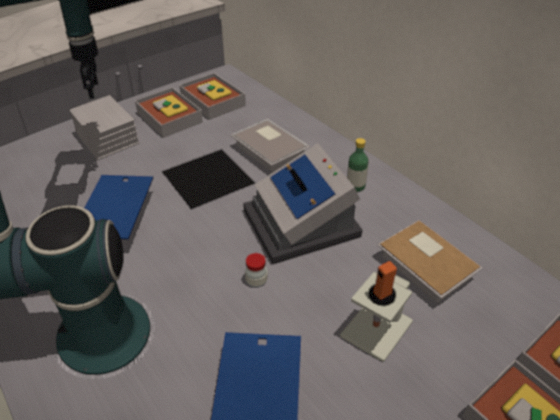

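View pics/top0.png

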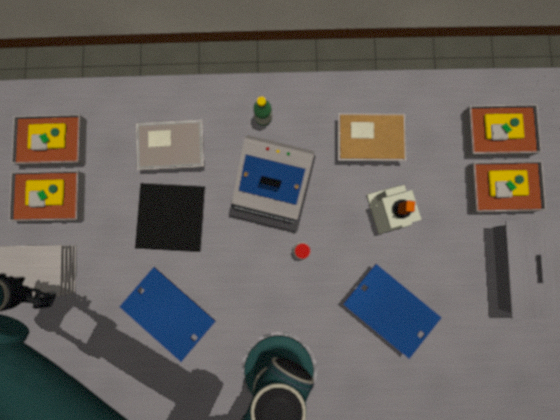

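The top view shows the warmer with the small blue cover at about (270,180), the mat at (170,217), the stand and wand at (395,210) and the jar at (302,251). The larger blue plates on the table are decoys.

```bash
cat > h.py <<'E'
import cv2,numpy as np
from rig import *
from scipy.spatial.transform import Rotation as R
def cloud(n,d):
    c=camera_params(n);K=np.array([[c['fx'],0,c['cx']],[0,c['fy'],c['cy']],[0,0,1]])
    v,u=np.mgrid[:420,:560]
    q=cv2.undistortPoints(np.stack([u,v],-1).reshape(-1,1,2).astype(np.float64),K,c['D']).reshape(420,560,2)
    P=np.concatenate([q,np.ones((420,560,1))],-1)*d[...,None]
    Rm=cv2.Rodrigues(c['rvec'])[0]
    W=(P-c['tvec'])@Rm
    W[d<=0]=np.nan
    return W
def comps(m,minA=30):
    n,l,s,c=cv2.connectedComponentsWithStats(m.astype(np.uint8))
    return [(l==i,s[i]) for i in range(1,n) if s[i,4]>=minA]
def rot():
    q=sense()['tool_rot'];return R.from_quat([q[1],q[2],q[3],q[0]])
E
python3 - <<'E'
from h import *
np.set_printoptions(precision=4,suppress=True)
for n in("top","side"):
    p=np.load(n+"0p.npy");W=cloud(n,np.load(n+"0.npy"));hsv=cv2.cvtColor(p,cv2.COLOR_RGB2HSV)
    print(n)
    H,S,V=[hsv[...,i].astype(int) for i in range(3)]
    for nm,m in dict(blue=(H>100)&(H<125)&(S>130)&(V>50),black=(V<35),orange=(H>3)&(H<14)&(S>190)&(V>120),red=((H<4)|(H>175))&(S>180)&(V>100)).items():
        for k,s in comps(m,40):
            w=W[k];w=w[~np.isnan(w[:,0])]
            r=cv2.minAreaRect(w[:,:2].astype(np.float32)*1000)
            print(nm,s,np.median(w,0),w.min(0),w.max(0),np.round(r[0]),np.round(r[1]),round(r[2],1))
    # stand plate
    if 1:
        z=W[...,2];m=(abs(z-.130)<.008)&(S<60)&(V>120)&(W[...,1]<-.1)
        for k,s in comps(m,60):
            w=W[k];r=cv2.minAreaRect(w[:,:2].astype(np.float32)*1000);print('plate',s,np.median(w,0),[np.round(x,1) for x in r])
        m=(z>.08)&(z<.2)&(abs(W[...,1])<.25)&(W[...,0]>.4)
        for k,s in comps(m,60):
            w=W[k];print('hi',s,np.median(w,0),w.min(0),w.max(0))
E
```

```text
top
blue [ 240  156   64   48 1847] [0.5733 0.0083 0.1384] [ 0.5037 -0.0813  0.1091] [0.6355 0.1009 0.1739] [570.  10.] [168.  96.] 75.0
blue [ 344  265   96   92 4268] [ 0.1832 -0.3384  0.0592] [ 0.0508 -0.4783 -0.0053] [ 0.3183 -0.1983  0.0669] [ 183. -339.] [249. 154.] 49.2
blue [ 121  268   93   93 4143] [0.1856 0.3279 0.0595] [ 0.05    0.1901 -0.001 ] [0.3215 0.467  0.0682] [186. 329.] [244. 156.] 48.7
black [261 177  19  10 117] [0.5582 0.012  0.1676] [ 0.5458 -0.013   0.1507] [0.575  0.0372 0.1745] [560.  11.] [53. 20.] 74.6
black [ 136  184   68   67 3872] [0.4771 0.3353 0.0054] [ 0.3727  0.2294 -0.004 ] [0.586  0.4427 0.0144] [478. 336.] [203. 201.] 85.7
black [393 203  13  14  60] [ 0.4708 -0.3439  0.1376] [ 0.4576 -0.3673  0.1339] [ 0.4951 -0.3352  0.1418] [ 472. -347.] [42. 21.] 33.3
black [  0 275  55  35 812] [0.2762 0.5765 0.3682] [0.2445 0.5397 0.2505] [0.3226 0.6634 0.4083] [291. 599.] [136.  52.] 49.5
black [  0 286   4  19  50] [0.2868 0.5751 0.4401] [0.2678 0.572  0.4339] [0.3053 0.5792 0.4471] [286. 575.] [ 7. 38.] 88.9
black [   0  316  125  104 1137] [0.2046 0.
[... 3154 characters left out ...]
.] 52.4
black [369 287  26  18 177] [ 0.4635 -0.3724  0.136 ] [ 0.4501 -0.3871  0.1319] [ 0.4977 -0.337   0.1397] [ 470. -364.] [38. 50.] 33.5
red [247 254  18  14 199] [ 0.3623 -0.0808  0.0694] [ 0.3411 -0.1008  0.064 ] [ 0.384  -0.0585  0.0746] [362. -80.] [43. 40.] 36.2
plate [ 352  272   60   49 1020] [ 0.4727 -0.371   0.1297] [array([ 487.1, -357.1]), array([110.9,  91.3]), np.float64(14.6)]
hi [ 446   43  114   86 3816] [1.4672 0.001  0.1397] [ 1.452  -0.2291  0.08  ] [1.4822 0.2499 0.1999]
hi [348 138  21  32 428] [0.7841 0.0241 0.1099] [0.762  0.0019 0.0801] [0.819  0.0543 0.1623]
hi [ 254  144  106   91 5609] [ 0.5643 -0.0217  0.1293] [ 0.4574 -0.116   0.08  ] [0.6818 0.1303 0.1747]
```

```bash
python3 - <<'E'
from h import *
np.set_printoptions(precision=4,suppress=True)
for n in("top","side"):
    p=np.load(n+"0p.npy");W=cloud(n,np.load(n+"0.npy"));hsv=cv2.cvtColor(p,cv2.COLOR_RGB2HSV)
    H,S,V=[hsv[...,i].astype(int) for i in range(3)]
    m=(H>100)&(H<125)&(S>130)&(V>50)
    k=[k for k,s in comps(m,1000) if 0.5<np.nanmedian(W[k][:,0])<.62][0]
    w=W[cv2.erode(k.astype(np.uint8),np.ones((3,3)))>0]
    for _ in range(4):
        c=w.mean(0);u,s,vt=np.linalg.svd(w-c,full_matrices=False);nn=vt[2]*np.sign(vt[2][2]);e=(w-c)@nn;w=w[abs(e)<2.5*e.std()]
    print(n,'normal',nn,'tilt',np.degrees(np.arccos(nn[2])),'upyaw',np.degrees(np.arctan2(-nn[1],-nn[0])),e.std())
    # in-plane rectangle via image contour -> rays to plane
    cc=W[k]; yw=np.radians(-15);
    x=np.cross([0,0,1],nn);x/=np.linalg.norm(x)   # width axis (+-y)
    up=np.cross(nn,x); up*=np.sign(up[2])
    q=np.stack([(cc-c)@x,(cc-c)@up],1).astype(np.float32)*1000
    r=cv2.minAreaRect(q);print('rect',r, 'centre',c+x*r[0][0]/1e3+up*r[0][1]/1e3)
    # handle
    for k,s in comps((V<45)&(W[...,2]>.14)&(W[...,2]<.2)&(abs(W[...,0]-.56)<.05)&(abs(W[...,1])<.1),30):
        w=W[k];h=(w-c)@nn;print('handle',s,'heights',np.percentile(h,[5,50,95]))
        t=w[h>.027];q=np.stack([(t-c)@x,(t-c)@up],1).astype(np.float32)*1000;r=cv2.minAreaRect(q);print(r,'hc',t.mean(0),t.mean(0)-nn*.036)
    m=(H<14)&(S>170)&(V>80)
    for k,s in comps(m,15):
        w=W[k]
        if not(.4<np.nanmedian(w[:,0])<.55 and -.45<np.nanmedian(w[:,1])<-.25):continue
        print('orange',s,np.nanmedian(w,0),np.nanmin(w,0),np.nanmax(w,0))
        t=w[w[:,2]>.207];print('top',len(t),cv2.minAreaRect(t[:,:2].astype(np.float32)*1000),t.mean(0))
    (a,b,s2)=((365,180,60) if n=='top' else (340,250,90))
    cv2.imwrite(f"pics/wand_{n}.png",cv2.resize(p[b:b+s2,a:a+s2,::-1],(540,540),interpolation=cv2.INTER_CUBIC))
    (a,b,s2)=((225,125,110) if n=='top' else (240,140,120))
    cv2.imwrite(f"pics/warm_{n}.png",cv2.resize(p[b:b+s2,a:a+s2,::-1],(560,560),interpolation=cv2.INTER_CUBIC))
print(rot().as_matrix())
E
python3 -c "
import cv2,numpy as np
a=[cv2.imread(f'pics/{n}.png') for n in('wand_top','wand_side')]
cv2.imwrite('pics/wand.png',cv2.resize(np.hstack(a),(800,400)))"
```

```text
Traceback (most recent call last):
numpy.linalg.LinAlgError: SVD did not converge
[ WARN:0@0.018] global loadsave.cpp:275 findDecoder imread_('pics/wand_top.png'): can't open/read file: check file path/integrity
[ WARN:0@0.018] global loadsave.cpp:275 findDecoder imread_('pics/wand_side.png'): can't open/read file: check file path/integrity
Traceback (most recent call last):
cv2.error: OpenCV(4.12.0) :-1: error: (-5:Bad argument) in function 'resize'
> Overload resolution failed:
>  - src data type = object is not supported
>  - Expected Ptr<cv::UMat> for argument 'src'
```

```bash
cat > m.py <<'E'
from h import *
np.set_printoptions(precision=4,suppress=True)
for n in("top","side"):
    p=np.load(n+"0p.npy");W=cloud(n,np.load(n+"0.npy"));hsv=cv2.cvtColor(p,cv2.COLOR_RGB2HSV)
    H,S,V=[hsv[...,i].astype(int) for i in range(3)]
    ok=~np.isnan(W[...,0])
    m=ok&(H>100)&(H<125)&(S>130)&(V>50)
    k=[k for k,s in comps(m,1000) if 0.5<np.nanmedian(W[k][:,0])<.62][0]
    w=W[cv2.erode(k.astype(np.uint8),np.ones((3,3)))>0]
    for _ in range(4):
        c=w.mean(0);u,s,vt=np.linalg.svd(w-c,full_matrices=False);nn=vt[2]*np.sign(vt[2][2]);e=(w-c)@nn;w=w[abs(e)<2.5*e.std()]
    print(n,'normal',nn,'tilt',np.degrees(np.arccos(nn[2])),'upyaw',np.degrees(np.arctan2(-nn[1],-nn[0])),e.std())
    cc=W[k]
    x=np.cross([0,0,1],nn);x/=np.linalg.norm(x)
    up=np.cross(nn,x); up*=np.sign(up[2])
    q=np.stack([(cc-c)@x,(cc-c)@up],1).astype(np.float32)*1000
    r=cv2.minAreaRect(q);print('rect',r, 'centre',c+x*r[0][0]/1e3+up*r[0][1]/1e3)
    for k,s in comps(ok&(V<45)&(W[...,2]>.14)&(W[...,2]<.2)&(abs(W[...,0]-.56)<.05)&(abs(W[...,1])<.1),30):
        w=W[k];h=(w-c)@nn;print('handle',s,'heights',np.percentile(h,[5,50,95]))
        t=w[h>.027]
        if len(t)<5: continue
        q=np.stack([(t-c)@x,(t-c)@up],1).astype(np.float32)*1000;r=cv2.minAreaRect(q);print(r,'hc',t.mean(0),t.mean(0)-nn*.036)
    m=ok&(H<14)&(S>170)&(V>80)
    for k,s in comps(m,15):
        w=W[k]
        if not(.4<np.nanmedian(w[:,0])<.55 and -.45<np.nanmedian(w[:,1])<-.25):continue
        print('orange',s,np.nanmedian(w,0),np.nanmin(w,0),np.nanmax(w,0))
        t=w[w[:,2]>.207]
        if len(t)>4: print('top',len(t),cv2.minAreaRect(t[:,:2].astype(np.float32)*1000),t.mean(0))
    (a,b,s2)=((365,180,60) if n=='top' else (340,250,90))
    cv2.imwrite(f"pics/wand_{n}.png",cv2.resize(p[b:b+s2,a:a+s2,::-1],(540,540),interpolation=cv2.INTER_CUBIC))
    (a,b,s2)=((225,125,110) if n=='top' else (240,140,120))
    cv2.imwrite(f"pics/warm_{n}.png",cv2.resize(p[b:b+s2,a:a+s2,::-1],(560,560),interpolation=cv2.INTER_CUBIC))
print(rot().as_matrix())
E
python3 m.py
python3 -c "
import cv2,numpy as np
a=[cv2.imread(f'pics/{n}.png') for n in('wand_top','wand_side')]
cv2.imwrite('pics/wand.png',cv2.resize(np.hstack(a),(800,400)))"
```

```text
top normal [-0.4076  0.1133  0.9061] tilt 25.026848809155187 upyaw -15.531044911303765 0.002025906974594473
rect ((-0.7368698120117188, -1.5728683471679688), (168.07290649414062, 106.33141326904297), 0.13482342660427094) centre [0.57   0.0104 0.1354]
handle [260 177  21  11 132] heights [0.0174 0.0343 0.0384]
((0.3422527313232422, -0.9261021614074707), (15.161842346191406, 54.593685150146484), 89.76019287109375) hc [0.5569 0.0127 0.1679] [0.5716 0.0086 0.1353]
orange [405 201  10  11  41] [ 0.479  -0.3535  0.2138] [ 0.4651 -0.3692  0.2046] [ 0.492  -0.3456  0.2191]
top 38 ((478.1777038574219, -356.73443603515625), (21.595067977905273, 26.68012046813965), 79.60254669189453) [ 0.4785 -0.3563  0.214 ]
side normal [-0.407   0.1103  0.9067] tilt 24.942313682195543 upyaw -15.1668764054176 0.0017371204725029209
rect ((-7.24395751953125, -0.2264556884765625), (176.12123107910156, 103.88716888427734), 0.06316394358873367) centre [0.5667 0.0083 0.1344]
handle [290 169  16  22 114] heights [0.0101 0.0335 0.0385]
((-7.315212249755859, -0.9667539596557617), (61.88846206665039, 11.542211532592773), 0.11903773993253708) hc [0.551  0.0084 0.1656] [0.5657 0.0044 0.133 ]
orange [375 262  21  37 460] [ 0.4715 -0.3683  0.1862] [ 0.4596 -0.3735  0.1391] [ 0.4927 -0.3484  0.216 ]
top 158 ((476.8944396972656, -360.2900085449219), (23.81586265563965, 30.08225440979004), 82.25220489501953) [ 0.4759 -0.362   0.2124]
[[-0.0009  0.4203  0.9074]
 [-0.0019  0.9074 -0.4203]
 [-1.     -0.0021 -0.0001]]
```

View pics/wand.png

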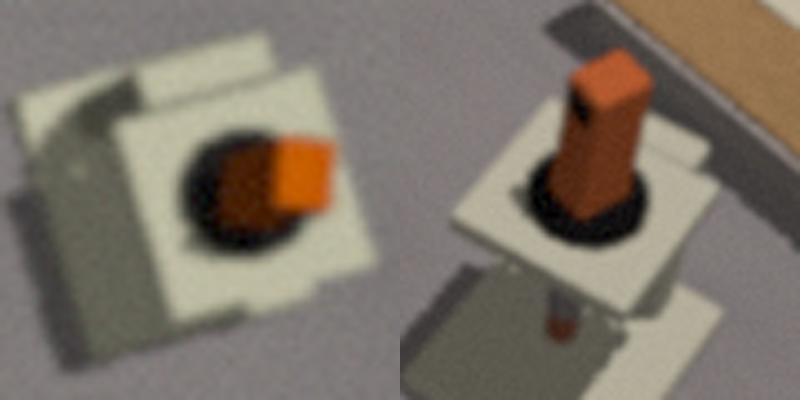

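View pics/warm_side.png

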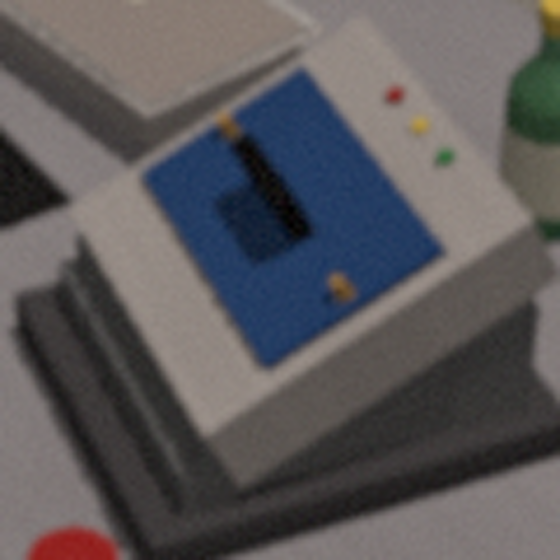

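The picture confirms that the wand handle stands upright in its hole, with its long side at a yaw of about -9°. The handle bar runs across the panel, and the measured tilt is 25° with the panel facing -15.3°. Both views agree with the given sizes, so I'll plan the moves.

```bash
cat > plan.py <<'E'
from h import *
np.set_printoptions(precision=3,suppress=True)
a=np.radians(-15.3);t=np.radians(25)
N=np.array([-np.cos(a)*np.sin(t),-np.sin(a)*np.sin(t),np.cos(t)])
UP=np.array([np.cos(a)*np.cos(t),np.sin(a)*np.cos(t),np.sin(t)])
M=np.array([.5705,.008,.130])
def Rxy(x,y): return R.from_matrix(np.stack([x,y,np.cross(x,y)],1))
RP=Rxy(-N,UP)
def RD(yawdeg):
    b=np.radians(yawdeg); return Rxy(np.array([0,0,-1.]),np.array([np.cos(b),np.sin(b),0]))
def plan(pos,Rt,v=True):
    s=sense();Rc=rot();d=Rc.inv().apply(np.array(pos)-s['ee_pos'])*100
    rv=np.degrees((Rc.inv()*Rt).as_rotvec())
    print('t',round(s['time_s'],2),'tcp',s['ee_pos'],'gap',round(s['finger_gap'],3),'F',s['force'],'q',s['qpos'])
    print('slide',d,'|',round(np.linalg.norm(d),2),'dr',rv,'|',round(np.linalg.norm(rv),1))
E
python3 -c "
from plan import *
plan(M+.12*N,RP)"
```

```text
t 0.1 tcp [0.283 0.612 0.23 ] gap 0.996 F [-0.198  0.011  0.225] q [ 1.1    0.265  1.605 -0.     1.274 -0.037]
slide [ -0.783 -43.57   46.432] | 63.68 dr [ 79.097 -17.453  20.829] | 83.6
```

Call:
{"method": "step_arm", "body": {
  "targets": [
    {"dr":[5,-1.1,1.3],"slide":[-0.5,-2.4,2.6],"jaw":100},
    {"dr":[10.5,-2.3,2.8],"slide":[-0.7,-5.2,5.5],"jaw":100},
    {"dr":[16,-3.5,4.2],"slide":[-1,-8,8.5],"jaw":100},
    {"dr":[21.5,-4.7,5.7],"slide":[-1.2,-10.8,11.5],"jaw":100},
    {"dr":[27,-6,7],"slide":[-1.4,-13.6,14.5],"jaw":100}
  ]
}}

```text
time_s: 0.52
ee_pos: [0.3582, 0.426, 0.2447]
tool_rot: [0.678, 0.344, 0.588, -0.276]
force: [0.9, 0.0, 0.9]
finger_gap: 1.002
```

```bash
python3 -c "
from plan import *
plan(M+.12*N,RP)"
```

```text
t 0.52 tcp [0.358 0.426 0.245] gap 1.002 F [0.902 0.004 0.922] q [ 0.892 -0.047  1.93  -0.114  1.139  0.273]
slide [  1.957 -12.115  41.882] | 43.64 dr [ 51.872 -11.39   13.669] | 54.8
```

Call:
{"method": "step_arm", "body": {
  "targets": [
    {"dr":[5,-1.1,1.3],"slide":[0.1,-1,4],"jaw":100},
    {"dr":[10,-2.2,2.7],"slide":[0.2,-2,8],"jaw":100},
    {"dr":[15.5,-3.4,4.1],"slide":[0.4,-3.3,12],"jaw":100},
    {"dr":[21,-4.6,5.5],"slide":[0.7,-4.7,16],"jaw":100},
    {"dr":[26.5,-5.8,7],"slide":[1,-6,20],"jaw":100}
  ]
}}

```text
time_s: 0.93
ee_pos: [0.4346, 0.2335, 0.2411]
tool_rot: [0.626, 0.511, 0.452, -0.378]
force: [0.4, -0.3, -0.8]
finger_gap: 0.998
```

```bash
python3 -c "
from plan import *
plan(M+.12*N,RP)"
```

```text
t 0.93 tcp [0.435 0.234 0.241] gap 0.998 F [ 0.361 -0.292 -0.813] q [ 0.564 -0.265  2.145 -0.205  1.013  0.46 ]
slide [ 3.116  3.989 22.361] | 22.93 dr [25.343 -5.631  6.662] | 26.8
```

Call:
{"method": "step_arm", "body": {
  "targets": [
    {"dr":[5,-1.1,1.3],"slide":[0.6,0.8,4],"jaw":100},
    {"dr":[10,-2.2,2.6],"slide":[1.2,1.6,8],"jaw":100},
    {"dr":[15,-3.3,4],"slide":[1.8,2.4,12],"jaw":100},
    {"dr":[20,-4.4,5.3],"slide":[2.4,3.2,16],"jaw":100},
    {"dr":[25,-5.6,6.6],"slide":[3,3.9,20],"jaw":100}
  ]
}}

```text
time_s: 1.35
ee_pos: [0.5171, 0.0447, 0.2382]
tool_rot: [0.542, 0.64, 0.299, -0.455]
force: [1.0, -0.3, -0.8]
finger_gap: 0.997
```

```bash
python3 -c "
from plan import *
plan(M+.08*N,RP)"
```

```text
t 1.35 tcp [0.517 0.045 0.238] gap 0.997 F [ 1.009 -0.299 -0.803] q [ 0.153 -0.298  2.205 -0.231  0.846  0.534]
slide [4.388 0.969 2.14 ] | 4.98 dr [ 0.335 -0.046  0.041] | 0.3
```

Call:
{"method": "step_arm", "body": {
  "targets": [
    {"slide":[0.5,0.5,1],"jaw":100},
    {"slide":[2,0.8,2],"jaw":100},
    {"slide":[4.0,0.9,2],"jaw":100},
    {"slide":[4.4,0.9,2],"jaw":100},
    {"slide":[4.4,0.9,2],"jaw":100}
  ]
}}

```text
schema error: expected keys dr, slide, jaw
```

```bash
python3 -c "
from plan import *
plan(M+.012*N,RP)
for n in('side','top'):
    p,d=snapshot(n);a,b=((225,125) if n=='top' else (220,90));cv2.imwrite(f'pics/g1{n}.png',cv2.resize(p[b:b+130,a:a+130,::-1],(400,400),interpolation=cv2.INTER_CUBIC))
cv2.imwrite('pics/g1.png',np.hstack([cv2.imread(f'pics/g1{n}.png') for n in('side','top')]))"
```

```text
t 1.35 tcp [0.517 0.045 0.238] gap 0.997 F [ 1.009 -0.299 -0.803] q [ 0.153 -0.298  2.205 -0.231  0.846  0.534]
slide [11.188  0.973  2.146] | 11.43 dr [ 0.335 -0.046  0.041] | 0.3
```

View pics/g1.png

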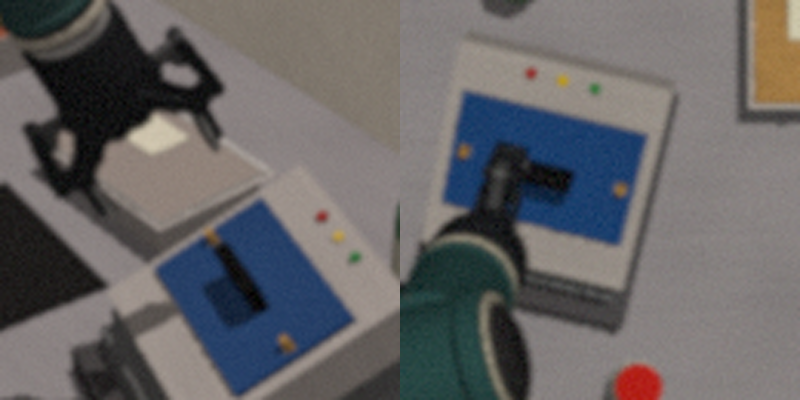

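The move was refused because every row needs `dr`. In the picture the gripper is still beside the cover, as expected.

Call:
{"method": "step_arm", "body": {
  "targets": [
    {"dr":[0,0,0],"slide":[0.5,0.5,1],"jaw":100},
    {"dr":[0,0,0],"slide":[2,0.8,2],"jaw":100},
    {"dr":[0,0,0],"slide":[4.0,0.9,2.1],"jaw":100},
    {"dr":[0.3,0,0],"slide":[4.4,0.95,2.1],"jaw":100},
    {"dr":[0.3,0,0],"slide":[4.4,0.95,2.1],"jaw":100}
  ]
}}

```text
time_s: 1.87
ee_pos: [0.5365, 0.0196, 0.2]
tool_rot: [0.541, 0.639, 0.301, -0.457]
force: [-0.5, 0.7, -0.3]
finger_gap: 0.998
```

```bash
python3 -c "
from plan import *
plan(M+.012*N,RP)
for n in('side','top'):
    p,d=snapshot(n);a,b=((225,125) if n=='top' else (220,90));cv2.imwrite(f'pics/g1{n}.png',cv2.resize(p[b:b+130,a:a+130,::-1],(400,400),interpolation=cv2.INTER_CUBIC))
cv2.imwrite('pics/g2.png',np.hstack([cv2.imread(f'pics/g1{n}.png') for n in('side','top')]))"
```

```text
t 1.87 tcp [0.536 0.02  0.2  ] gap 0.998 F [-0.452  0.696 -0.293] q [ 0.082 -0.227  2.222 -0.21   0.75   0.469]
slide [6.659 0.337 0.227] | 6.67 dr [ 0.296 -0.03   0.379] | 0.5
```

View pics/g2.png

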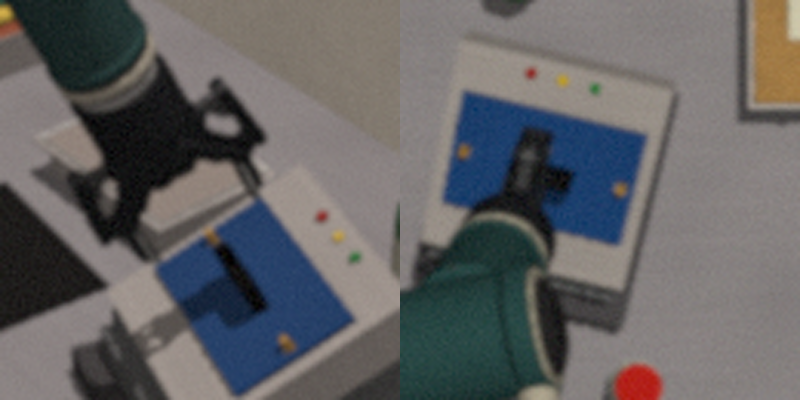

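Call:
{"method": "step_arm", "body": {
  "targets": [
    {"dr":[0.2,0,0.2],"slide":[1.5,0.2,0.2],"jaw":100},
    {"dr":[0.3,0,0.3],"slide":[3,0.3,0.2],"jaw":100},
    {"dr":[0.3,0,0.3],"slide":[4.5,0.3,0.2],"jaw":100},
    {"dr":[0.3,0,0.3],"slide":[5.7,0.3,0.2],"jaw":100},
    {"dr":[0.3,0,0.3],"slide":[6.3,0.3,0.2],"jaw":100}
  ]
}}

```text
time_s: 2.38
ee_pos: [0.5657, 0.0107, 0.1462]
tool_rot: [0.541, 0.642, 0.297, -0.454]
force: [-0.7, 0.1, -0.2]
finger_gap: 1.002
```

Call:
{"method": "step_arm", "body": {
  "targets": [
    {"dr":[0,0,0],"slide":[0.2,0,0],"jaw":100},
    {"dr":[0,0,0],"slide":[0.3,0,0],"jaw":70},
    {"dr":[0,0,0],"slide":[0.3,0,0],"jaw":50},
    {"dr":[0,0,0],"slide":[0.3,0,0],"jaw":35},
    {"dr":[0,0,0],"slide":[0.3,0,0],"jaw":25}
  ],
  "grip_force": 60
}}

```text
time_s: 2.8
ee_pos: [0.5673, 0.0098, 0.1448]
tool_rot: [0.541, 0.643, 0.296, -0.454]
force: [0.4, 0.7, 0.4]
finger_gap: 0.455
```

```bash
python3 -c "
from plan import *
plan(M+.012*N,RP)
for n in('side','top'):
    p,d=snapshot(n);a,b=((225,125) if n=='top' else (220,90));cv2.imwrite(f'pics/g1{n}.png',cv2.resize(p[b:b+130,a:a+130,::-1],(400,400),interpolation=cv2.INTER_CUBIC))
cv2.imwrite('pics/g3.png',np.hstack([cv2.imread(f'pics/g1{n}.png') for n in('side','top')]))"
```

```text
t 2.8 tcp [0.567 0.01  0.145] gap 0.455 F [0.369 0.681 0.388] q [ 0.055 -0.104  2.234 -0.237  0.603  0.489]
slide [ 0.293 -0.305  0.088] | 0.43 dr [-0.018 -0.129 -0.266] | 0.3
```

View pics/g3.png

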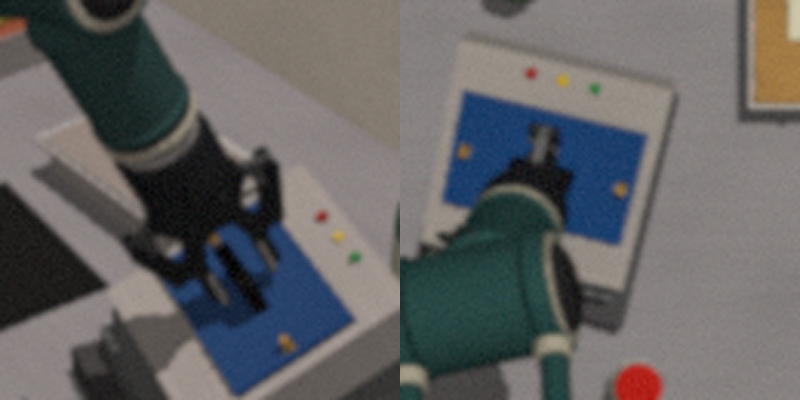

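The side view shows the fingers straddling the black bar, so I'll close on it.

Call:
{"method": "step_arm", "body": {
  "targets": [
    {"dr":[0,0,0],"slide":[0.2,-0.3,0],"jaw":25},
    {"dr":[0,0,0],"slide":[0.2,-0.3,0],"jaw":0},
    {"dr":[0,0,0],"slide":[0.2,-0.3,0],"jaw":0},
    {"dr":[0,0,0],"slide":[0.2,-0.3,0],"jaw":0},
    {"dr":[0,0,0],"slide":[0.2,-0.3,0],"jaw":0}
  ],
  "grip_force": 70
}}

```text
time_s: 3.32
ee_pos: [0.5647, 0.0102, 0.1406]
tool_rot: [0.541, 0.642, 0.297, -0.455]
force: [-4.9, 0.5, 6.0]
finger_gap: 0.152
```

Call:
{"method": "step_arm", "body": {
  "targets": [
    {"dr":[0,0,0],"slide":[0,0,0],"jaw":0},
    {"dr":[0,0,0],"slide":[0,0,0],"jaw":0},
    {"dr":[0,0,0],"slide":[-0.2,0,0],"jaw":0},
    {"dr":[0,0,0],"slide":[-0.6,0,0],"jaw":0},
    {"dr":[0,0,0],"slide":[-1.0,0,0],"jaw":0}
  ]
}}

```text
time_s: 3.73
ee_pos: [0.5602, 0.0111, 0.149]
tool_rot: [0.541, 0.642, 0.297, -0.455]
force: [-0.8, 0.4, -1.6]
finger_gap: 0.15
```

```bash
python3 -c "
from plan import *
plan(M+.12*N,RP)
for n in('side','top'):
    p,d=snapshot(n);a,b=((225,125) if n=='top' else (220,90));cv2.imwrite(f'pics/g1{n}.png',cv2.resize(p[b:b+130,a:a+130,::-1],(400,400),interpolation=cv2.INTER_CUBIC))
cv2.imwrite('pics/g4.png',np.hstack([cv2.imread(f'pics/g1{n}.png') for n in('side','top')]))"
```

```text
t 3.73 tcp [0.56  0.011 0.149] gap 0.15 F [-0.808  0.439 -1.609] q [ 0.059 -0.122  2.241 -0.234  0.618  0.49 ]
slide [-9.825  0.186  0.02 ] | 9.83 dr [-0.014 -0.069 -0.085] | 0.1
```

View pics/g4.png

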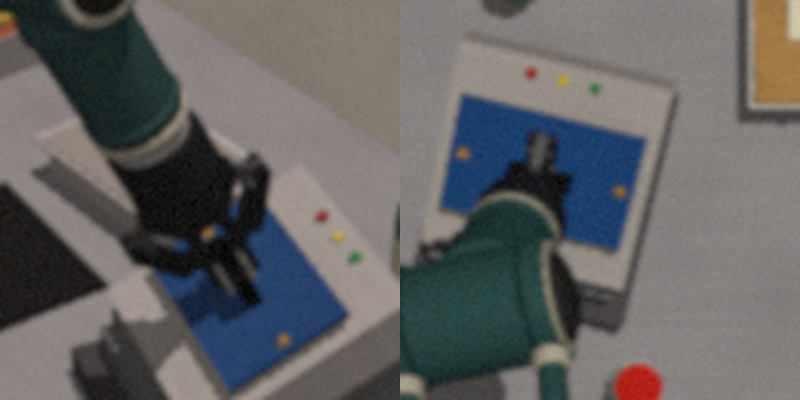

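The gap matches the bar (about 13 mm), and the plate is rising off the panel.

Call:
{"method": "step_arm", "body": {
  "targets": [
    {"dr":[0,0,0],"slide":[-1.0,0,0],"jaw":0},
    {"dr":[0,0,0],"slide":[-2.5,0,0],"jaw":0},
    {"dr":[0,0,0],"slide":[-4.5,0,0],"jaw":0},
    {"dr":[0,0,0],"slide":[-6.5,0,0],"jaw":0},
    {"dr":[0,0,0],"slide":[-8.5,0,0],"jaw":0}
  ]
}}

```text
time_s: 4.25
ee_pos: [0.5251, 0.0207, 0.2275]
tool_rot: [0.541, 0.642, 0.297, -0.455]
force: [0.1, -0.1, -2.4]
finger_gap: 0.155
```

```bash
python3 -c "
from plan import *
for y in(15,25,40):
  plan([.4765,.335,.16],RD(y))
s=sense();print(s['torque'])
for n in('side','top'):
    p,d=snapshot(n);a,b=((225,125) if n=='top' else (220,90));cv2.imwrite(f'pics/g1{n}.png',cv2.resize(p[b:b+130,a:a+130,::-1],(400,400),interpolation=cv2.INTER_CUBIC))
cv2.imwrite('pics/g5.png',np.hstack([cv2.imread(f'pics/g1{n}.png') for n in('side','top')]))"
```

```text
t 4.25 tcp [0.525 0.021 0.227] gap 0.155 F [ 0.117 -0.137 -2.382] q [ 0.089 -0.283  2.215 -0.205  0.806  0.468]
slide [  0.645 -14.624 -29.025] | 32.51 dr [-29.808   6.551 -24.569] | 39.2
t 4.25 tcp [0.525 0.021 0.227] gap 0.155 F [ 0.117 -0.137 -2.382] q [ 0.089 -0.283  2.215 -0.205  0.806  0.468]
slide [  0.645 -14.624 -29.025] | 32.51 dr [-39.641   8.745 -24.118] | 47.2
t 4.25 tcp [0.525 0.021 0.227] gap 0.155 F [ 0.117 -0.137 -2.382] q [ 0.089 -0.283  2.215 -0.205  0.806  0.468]
slide [  0.645 -14.624 -29.025] | 32.51 dr [-54.382  12.035 -23.188] | 60.3
[0.174 0.369 0.008]
```

View pics/g5.png

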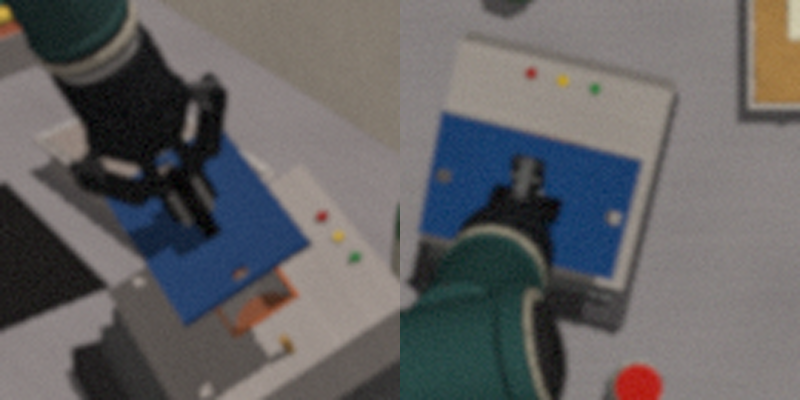

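The cover is clear of the pins and level in the grip. I'll move it over the mat.

```bash
python3 -c "
from plan import *
plan([.4775,.3355,.20],RD(0))"
```

```text
t 4.35 tcp [0.528 0.021 0.231] gap 0.149 F [ 0.141  0.734 -2.768] q [ 0.089 -0.286  2.211 -0.205  0.803  0.468]
slide [ -2.704 -13.218 -29.001] | 31.99 dr [-15.037   3.156 -25.461] | 29.7
```

Call:
{"method": "step_arm", "body": {
  "targets": [
    {"dr":[-1.4,0.3,-2.5],"slide":[-1,-1.2,-2.2],"jaw":0},
    {"dr":[-3,0.6,-5],"slide":[-1.8,-2.5,-5.2],"jaw":0},
    {"dr":[-4.5,0.9,-7.5],"slide":[-2.2,-3.8,-8.2],"jaw":0},
    {"dr":[-6,1.3,-10],"slide":[-2.5,-5.1,-11.2],"jaw":0},
    {"dr":[-7.5,1.6,-12.7],"slide":[-2.7,-6.5,-14.2],"jaw":0}
  ]
}}

```text
time_s: 4.77
ee_pos: [0.4953, 0.1775, 0.2234]
tool_rot: [0.524, 0.575, 0.403, -0.482]
force: [0.6, -0.3, -2.4]
finger_gap: 0.152
```

```bash
python3 -c "
from plan import *
plan([.4775,.3355,.13],RD(0))"
```

```text
t 4.77 tcp [0.495 0.178 0.223] gap 0.152 F [ 0.563 -0.322 -2.422] q [ 0.373 -0.133  2.055 -0.134  1.041  0.562]
slide [  8.091  -5.714 -15.551] | 18.44 dr [ -7.487   1.612 -12.264] | 14.5
```

Call:
{"method": "step_arm", "body": {
  "targets": [
    {"dr":[-1.6,0.3,-2.6],"slide":[0.2,-1.2,-3],"jaw":0},
    {"dr":[-3.2,0.6,-5.2],"slide":[1.5,-2.6,-6.5],"jaw":0},
    {"dr":[-4.8,1,-7.8],"slide":[3.2,-3.8,-10],"jaw":0},
    {"dr":[-6.4,1.4,-10.2],"slide":[5.2,-5,-13],"jaw":0},
    {"dr":[-7.5,1.6,-12.2],"slide":[7.2,-5.7,-15.3],"jaw":0}
  ]
}}

```text
time_s: 5.18
ee_pos: [0.4756, 0.3346, 0.1373]
tool_rot: [0.5, 0.5, 0.5, -0.499]
force: [1.0, -0.6, -2.6]
finger_gap: 0.154
```

Call:
{"method": "step_arm", "body": {
  "targets": [
    {"dr":[0,0,0],"slide":[0,0,0],"jaw":0},
    {"dr":[0,0,0],"slide":[0,0,0],"jaw":0},
    {"dr":[0,0,0],"slide":[0,0,0],"jaw":0},
    {"dr":[0,0,0],"slide":[0,0,0],"jaw":0},
    {"dr":[0,0,0],"slide":[0,0,0],"jaw":0}
  ]
}}

```text
time_s: 5.6
ee_pos: [0.4768, 0.3315, 0.1406]
tool_rot: [0.501, 0.502, 0.498, -0.499]
force: [0.5, -0.2, -2.4]
finger_gap: 0.15
```

```bash
python3 -c "
from plan import *
plan([.4775,.3355,.02],RD(0))
for n in('side','top'):
    p,d=snapshot(n);np.save(f'c{n}.npy',d);np.save(f'c{n}p.npy',p);a,b=((105,140) if n=='top' else (130,70));cv2.imwrite(f'pics/g1{n}.png',cv2.resize(p[b:b+140,a:a+140,::-1],(400,400),interpolation=cv2.INTER_CUBIC))
    W=cloud(n,d);hsv=cv2.cvtColor(p,cv2.COLOR_RGB2HSV);H,S,V=[hsv[...,i].astype(int) for i in range(3)]
    m=~np.isnan(W[...,0])&(H>100)&(H<125)&(S>130)&(V>45)&(W[...,2]>.07)&(W[...,0]>.36)&(W[...,1]>.15)
    w=W[cv2.erode(m.astype(np.uint8),np.ones((3,3)))>0];c=w.mean(0)
    for _ in range(3):
        c=w.mean(0);vt=np.linalg.svd(w-c,full_matrices=False)[2];nn=vt[2]*np.sign(vt[2][2]);e=(w-c)@nn;w=w[abs(e)<2.5*e.std()]
    r=cv2.minAreaRect(W[m][:,:2].astype(np.float32)*1000);print(n,len(w),c,nn,e.std(),r)
cv2.imwrite('pics/g6.png',np.hstack([cv2.imread(f'pics/g1{n}.png') for n in('side','top')]))"
```

```text
t 5.6 tcp [0.477 0.331 0.141] gap 0.15 F [ 0.45  -0.247 -2.433] q [ 0.566  0.158  1.906 -0.003  1.073  0.569]
slide [12.058  0.004 -0.398] | 12.06 dr [-0.117 -0.033 -0.292] | 0.3
side 734 [0.467 0.31  0.132] [-0.    -0.004  1.   ] 0.0016100908035876062 ((476.1903991699219, 330.7489929199219), (176.8704833984375, 110.43104553222656), 88.8453140258789)
top 907 [0.476 0.295 0.135] [-0.008 -0.002  1.   ] 0.0021276761118506774 ((477.60101318359375, 329.6201171875), (171.392578125, 109.1801986694336), 88.98111724853516)
```

View pics/g6.png

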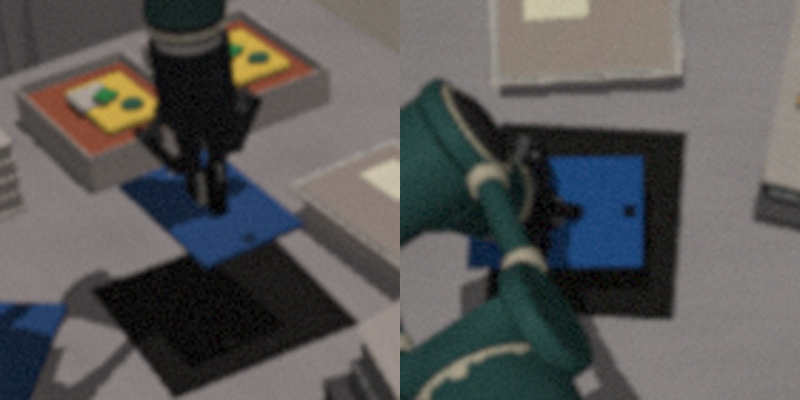

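The cover is level (within 0.5°) and over the mat. Its underside is about 12 mm below the TCP, so I'll lower it.

Call:
{"method": "step_arm", "body": {
  "targets": [
    {"dr":[0,0,0],"slide":[2,0,-0.2],"jaw":0},
    {"dr":[0,0,0],"slide":[5,0,-0.4],"jaw":0},
    {"dr":[0,0,-0.3],"slide":[8,0,-0.4],"jaw":0},
    {"dr":[0,0,-0.3],"slide":[10.3,0,-0.4],"jaw":0},
    {"dr":[0,0,-0.3],"slide":[11.4,0,-0.4],"jaw":0}
  ]
}}

```text
time_s: 6.12
ee_pos: [0.4746, 0.3342, 0.0225]
tool_rot: [-0.499, -0.498, -0.5, 0.503]
force: [-1.1, -0.2, -4.0]
finger_gap: 0.15
```

Call:
{"method": "step_arm", "body": {
  "targets": [
    {"dr":[0,0,0],"slide":[0.2,0,0],"jaw":0},
    {"dr":[0,0,0],"slide":[0.4,0,0],"jaw":0},
    {"dr":[0,0,0],"slide":[0.6,0,0],"jaw":0},
    {"dr":[0,0,0],"slide":[0.8,0,0],"jaw":0},
    {"dr":[0,0,0],"slide":[0.8,0,0],"jaw":0}
  ]
}}

```text
time_s: 6.53
ee_pos: [0.4774, 0.3365, 0.0183]
tool_rot: [0.499, 0.5, 0.5, -0.5]
force: [0.6, -0.6, -2.1]
finger_gap: 0.152
```

```bash
python3 -c "
from plan import *
plan([.4775,.3355,.0155],RD(0))"
```

```text
t 6.53 tcp [0.477 0.336 0.018] gap 0.152 F [ 0.592 -0.595 -2.098] q [0.571 0.313 1.975 0.001 0.854 0.571]
slide [0.283 0.015 0.1  ] | 0.3 dr [-0.058 -0.041  0.035] | 0.1
```

Not touching yet (Fz is still -2.1 N), so I'll go down slowly.

Call:
{"method": "step_arm", "body": {
  "targets": [
    {"dr":[0,0,0],"slide":[0.1,0,0],"jaw":0},
    {"dr":[0,0,0],"slide":[0.2,0,0],"jaw":0},
    {"dr":[0,0,0],"slide":[0.3,0,0],"jaw":0},
    {"dr":[0,0,0],"slide":[0.3,0,0],"jaw":0},
    {"dr":[0,0,0],"slide":[0.3,0,0],"jaw":0}
  ]
}}

```text
time_s: 6.95
ee_pos: [0.477, 0.3364, 0.0163]
tool_rot: [-0.499, -0.5, -0.5, 0.501]
force: [-4.0, -2.4, 9.6]
finger_gap: 0.154
```

Contact with the mat at about 12 N, so I'll release.

Call:
{"method": "step_arm", "body": {
  "targets": [
    {"dr":[0,0,0],"slide":[-0.1,0,0],"jaw":0},
    {"dr":[0,0,0],"slide":[-0.1,0,0],"jaw":40},
    {"dr":[0,0,0],"slide":[-0.1,0,0],"jaw":80},
    {"dr":[0,0,0],"slide":[-0.1,0,0],"jaw":80},
    {"dr":[0,0,0],"slide":[-0.1,0,0],"jaw":80}
  ]
}}

```text
time_s: 7.37
ee_pos: [0.4764, 0.336, 0.015]
tool_rot: [-0.499, -0.499, -0.5, 0.501]
force: [0.6, -0.6, -0.9]
finger_gap: 0.712
```

Call:
{"method": "step_arm", "body": {
  "targets": [
    {"dr":[0,0,0],"slide":[-0.3,0,0],"jaw":100},
    {"dr":[0,0,0],"slide":[-2,0,0],"jaw":100},
    {"dr":[0,0,0],"slide":[-6,0,0],"jaw":100},
    {"dr":[0,0,0],"slide":[-10,0,0],"jaw":100},
    {"dr":[0,0,0],"slide":[-14,0,0],"jaw":100}
  ]
}}

```text
time_s: 7.78
ee_pos: [0.476, 0.3355, 0.1558]
tool_rot: [-0.499, -0.499, -0.5, 0.502]
force: [0.9, 0.4, -0.3]
finger_gap: 1.002
```

```bash
cat > chk.py <<'E'
from plan import *
for n in('side','top'):
    p,d=snapshot(n);a,b=((105,140) if n=='top' else (130,70));cv2.imwrite(f'pics/g1{n}.png',cv2.resize(p[b:b+140,a:a+140,::-1],(400,400),interpolation=cv2.INTER_CUBIC))
    W=cloud(n,d);hsv=cv2.cvtColor(p,cv2.COLOR_RGB2HSV);H,S,V=[hsv[...,i].astype(int) for i in range(3)]
    m=~np.isnan(W[...,0])&(H>100)&(H<125)&(S>130)&(V>45)&(W[...,2]<.03)&(W[...,0]>.36)&(W[...,1]>.15)&(W[...,1]<.5)
    w=W[m]
    if len(w)>30:
        r=cv2.minAreaRect(w[:,:2].astype(np.float32)*1000);print(n,len(w),np.median(w,0),r)
E
python3 - <<'E'
from chk import *
cv2.imwrite('pics/g7.png',np.hstack([cv2.imread(f'pics/g1{n}.png') for n in('side','top')]))
plan([.477,-.3590,.36],RD(-9))
E
```

```text
side 1229 [0.468 0.316 0.008] ((478.6407470703125, 340.1419982910156), (117.26719665527344, 189.69874572753906), 0.47722622752189636)
top 1526 [0.477 0.314 0.01 ] ((478.2735900878906, 321.85076904296875), (116.54032135009766, 148.69061279296875), 0.07555817812681198)
t 7.88 tcp [0.482 0.339 0.164] gap 1.002 F [1.445 0.543 0.474] q [0.571 0.146 1.873 0.001 1.11  0.571]
slide [-20.142  -0.204  69.67 ] | 72.52 dr [ 8.947 -0.491 -0.551] | 9.0
```

View pics/g7.png

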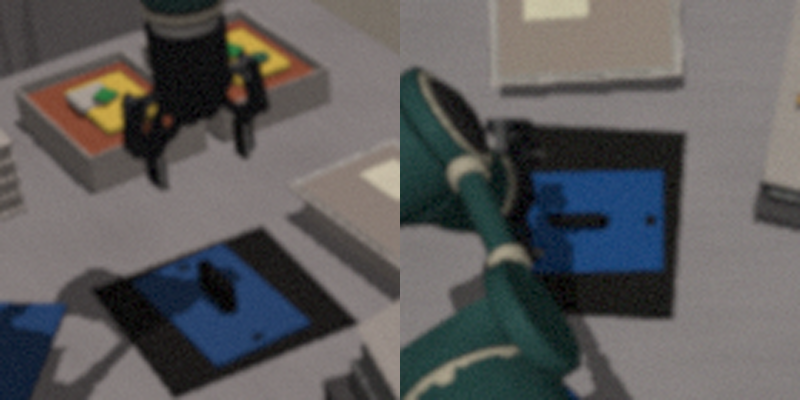

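The cover lies flat on the mat (centre at about (.478,.336), top 9 mm up). Now to the wand.

Call:
{"method": "step_arm", "body": {
  "targets": [
    {"dr":[0.5,0,0],"slide":[-3,0,2],"jaw":100},
    {"dr":[1,0,0],"slide":[-6,0,5],"jaw":100},
    {"dr":[1.5,0,0],"slide":[-9,0,8.5],"jaw":100},
    {"dr":[2,0,0],"slide":[-12,0,12],"jaw":100},
    {"dr":[2.5,0,0],"slide":[-14,0,15.5],"jaw":100}
  ]
}}

```text
time_s: 8.3
ee_pos: [0.4771, 0.1873, 0.2929]
tool_rot: [-0.489, -0.511, -0.489, 0.511]
force: [1.7, -0.4, -0.1]
finger_gap: 0.998
```

Call:
{"method": "step_arm", "body": {
  "targets": [
    {"dr":[0.5,0,0],"slide":[0,0.1,3.8],"jaw":100},
    {"dr":[1,0,0],"slide":[0,0.2,7.6],"jaw":100},
    {"dr":[1.5,0,0],"slide":[0,0.3,11.4],"jaw":100},
    {"dr":[2,0,0],"slide":[0,0.4,15.2],"jaw":100},
    {"dr":[2.5,0,0],"slide":[0,0.5,19],"jaw":100}
  ]
}}

```text
time_s: 8.72
ee_pos: [0.4729, -0.0037, 0.2909]
tool_rot: [-0.477, -0.521, -0.478, 0.522]
force: [1.0, -0.1, -0.7]
finger_gap: 1.005
```

Call:
{"method": "step_arm", "body": {
  "targets": [
    {"dr":[0.8,0,0],"slide":[0,0.2,3.8],"jaw":100},
    {"dr":[1.6,0,0],"slide":[0,0.5,7.6],"jaw":100},
    {"dr":[2.4,0,0],"slide":[0,0.8,11.4],"jaw":100},
    {"dr":[3.2,0,0],"slide":[0,1.1,15.2],"jaw":100},
    {"dr":[4,0,0],"slide":[0,1.4,19],"jaw":100}
  ]
}}

```text
time_s: 9.13
ee_pos: [0.4701, -0.1944, 0.2909]
tool_rot: [-0.458, -0.537, -0.459, 0.539]
force: [0.9, 0.0, -0.5]
finger_gap: 1.002
```

```bash
python3 - <<'E'
from plan import *
plan([.477,-.3590,.26],RD(-9))
E
```

```text
t 9.13 tcp [ 0.47  -0.194  0.291] gap 1.002 F [ 0.906  0.049 -0.49 ] q [-0.44  -0.086  1.874 -0.002  1.356 -0.281]
slide [ 3.095  3.292 16.138] | 16.76 dr [-0.107  0.055  0.135] | 0.2
```

Call:
{"method": "step_arm", "body": {
  "targets": [
    {"dr":[0,0,0],"slide":[0,0.7,3.5],"jaw":100},
    {"dr":[0,0,0],"slide":[0,1.4,7],"jaw":100},
    {"dr":[0,0,0],"slide":[0,2.2,10.8],"jaw":100},
    {"dr":[0,0,0],"slide":[0.5,3,14.5],"jaw":100},
    {"dr":[0,0,0],"slide":[1,3.3,16],"jaw":100}
  ]
}}

```text
time_s: 9.55
ee_pos: [0.4777, -0.3604, 0.2807]
tool_rot: [-0.458, -0.537, -0.458, 0.54]
force: [0.8, -0.1, -0.0]
finger_gap: 0.999
```

Call:
{"method": "step_arm", "body": {
  "targets": [
    {"dr":[0,0,0],"slide":[0.5,0,0],"jaw":100},
    {"dr":[0,0,0],"slide":[1,0,0],"jaw":100},
    {"dr":[0,0,0],"slide":[1.5,0,0],"jaw":100},
    {"dr":[0,0,0],"slide":[1.5,0,0],"jaw":100},
    {"dr":[0,0,0],"slide":[1.5,0,0],"jaw":100}
  ]
}}

```text
time_s: 9.97
ee_pos: [0.478, -0.3541, 0.2657]
tool_rot: [-0.459, -0.537, -0.46, 0.538]
force: [0.4, 0.2, 0.4]
finger_gap: 1.0
```

```bash
python3 - <<'E'
from plan import *
plan([.4775,-.3590,.18],RD(-9))
for n in('side','top'):
    p,d=snapshot(n);a,b=((335,145) if n=='top' else (310,200));cv2.imwrite(f'pics/g1{n}.png',cv2.resize(p[b:b+130,a:a+130,::-1],(400,400),interpolation=cv2.INTER_CUBIC))
cv2.imwrite('pics/g8.png',np.hstack([cv2.imread(f'pics/g1{n}.png') for n in('side','top')]))
E
```

```text
t 9.97 tcp [ 0.478 -0.354  0.266] gap 1.0 F [0.361 0.249 0.385] q [-0.678  0.096  1.737 -0.002  1.312 -0.522]
slide [8.569 0.06  0.485] | 8.58 dr [0.04  0.014 0.197] | 0.2
```

View pics/g8.png

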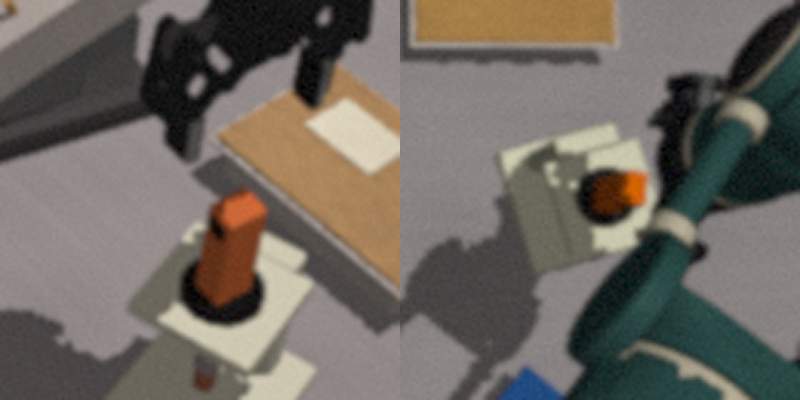

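Call:
{"method": "step_arm", "body": {
  "targets": [
    {"dr":[0,0,0],"slide":[1.5,0.1,0.4],"jaw":100},
    {"dr":[0,0,0],"slide":[3.5,0.1,0.4],"jaw":100},
    {"dr":[0,0,0],"slide":[5.5,0.1,0.4],"jaw":100},
    {"dr":[0,0,0.2],"slide":[7.5,0.1,0.4],"jaw":100},
    {"dr":[0,0,0.2],"slide":[9,0.1,0.4],"jaw":90}
  ]
}}

```text
time_s: 10.48
ee_pos: [0.478, -0.3591, 0.1752]
tool_rot: [-0.46, -0.538, -0.459, 0.538]
force: [-0.3, -0.1, 0.6]
finger_gap: 0.907
```

Call:
{"method": "step_arm", "body": {
  "targets": [
    {"dr":[0,0,0],"slide":[0,0,0],"jaw":75},
    {"dr":[0,0,0],"slide":[0,0,0],"jaw":65},
    {"dr":[0,0,0],"slide":[0,0,0],"jaw":55},
    {"dr":[0,0,0],"slide":[0,0,0],"jaw":50},
    {"dr":[0,0,0],"slide":[0,0,0],"jaw":50}
  ],
  "grip_force": 60
}}

```text
time_s: 10.9
ee_pos: [0.4791, -0.3606, 0.178]
tool_rot: [0.461, 0.538, 0.457, -0.538]
force: [-0.0, -0.9, 0.4]
finger_gap: 0.5
```

```bash
python3 - <<'E'
from plan import *
plan([.4775,-.3590,.175],RD(-9))
for n in('side','top'):
    p,d=snapshot(n);a,b=((335,145) if n=='top' else (310,200));cv2.imwrite(f'pics/g1{n}.png',cv2.resize(p[b:b+130,a:a+130,::-1],(400,400),interpolation=cv2.INTER_CUBIC))
cv2.imwrite('pics/g9.png',np.hstack([cv2.imread(f'pics/g1{n}.png') for n in('side','top')]))
E
```

```text
t 10.9 tcp [ 0.479 -0.361  0.178] gap 0.5 F [-0.02  -0.884  0.436] q [-0.687  0.159  1.831 -0.     1.147 -0.528]
slide [ 0.303 -0.18  -0.134] | 0.38 dr [-0.047  0.15  -0.205] | 0.3
```

View pics/g9.png

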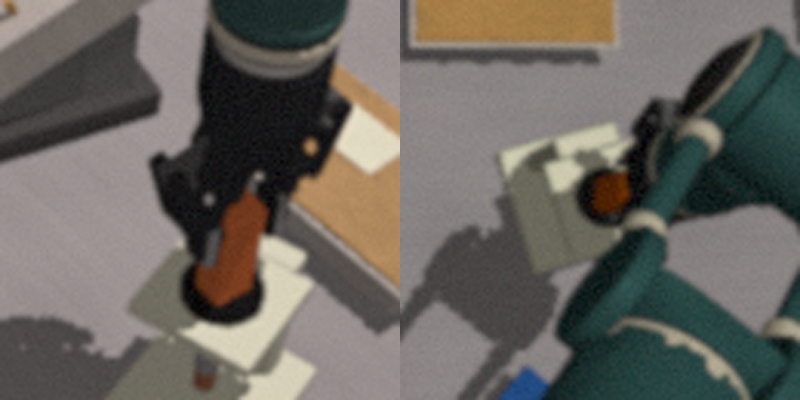

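The fingers straddle the orange handle, so I'll close.

Call:
{"method": "step_arm", "body": {
  "targets": [
    {"dr":[0,0,0],"slide":[0,-0.1,0],"jaw":40},
    {"dr":[0,0,0],"slide":[0,-0.1,0],"jaw":25},
    {"dr":[0,0,0],"slide":[0,-0.1,0],"jaw":10},
    {"dr":[0,0,0],"slide":[0,-0.1,0],"jaw":10},
    {"dr":[0,0,0],"slide":[0,-0.1,0],"jaw":10}
  ],
  "grip_force": 70
}}

```text
time_s: 11.42
ee_pos: [0.4773, -0.36, 0.1768]
tool_rot: [-0.46, -0.538, -0.458, 0.538]
force: [-0.8, 0.8, 3.8]
finger_gap: 0.343
```

Call:
{"method": "step_arm", "body": {
  "targets": [
    {"dr":[0,0,0],"slide":[0,0,0],"jaw":10},
    {"dr":[0,0,0],"slide":[0,0,0],"jaw":10},
    {"dr":[0,0,0],"slide":[0,0,0],"jaw":10},
    {"dr":[0,0,0],"slide":[0,0,0],"jaw":10},
    {"dr":[0,0,0],"slide":[0,0,0],"jaw":10}
  ]
}}

```text
time_s: 11.83
ee_pos: [0.4774, -0.3601, 0.1768]
tool_rot: [-0.46, -0.538, -0.458, 0.538]
force: [-0.2, 0.5, 5.7]
finger_gap: 0.344
```

```bash
python3 - <<'E'
from plan import *
plan([.4775,-.3590,.300],RD(-9))
print(rot().as_matrix())
E
```

```text
t 11.83 tcp [ 0.477 -0.36   0.177] gap 0.344 F [-0.232  0.459  5.674] q [-0.688  0.158  1.834 -0.001  1.147 -0.529]
slide [-12.317   0.015  -0.087] | 12.32 dr [-0.053  0.09  -0.091] | 0.1
[[ 0.001  0.988 -0.157]
 [-0.002 -0.157 -0.988]
 [-1.     0.002  0.002]]
```

Gripped (a gap of 29 mm matches the 30 mm handle). The flange is 46.8 mm below the TCP, which puts the tip 146.8 mm below it. Lifting now.

Call:
{"method": "step_arm", "body": {
  "targets": [
    {"dr":[0,0,0],"slide":[-1.5,0,0],"jaw":10},
    {"dr":[0,0,0],"slide":[-4,0,0],"jaw":10},
    {"dr":[0,0,0],"slide":[-7,0,0],"jaw":10},
    {"dr":[0,0,0],"slide":[-10,0,0],"jaw":10},
    {"dr":[0,0,0],"slide":[-13,0,0],"jaw":10}
  ]
}}

```text
time_s: 12.25
ee_pos: [0.4763, -0.359, 0.3054]
tool_rot: [-0.458, -0.538, -0.46, 0.538]
force: [1.5, 0.1, -2.1]
finger_gap: 0.346
```

```bash
python3 - <<'E'
from plan import *
print(sense()['torque'])
plan(M+N*.21,RP)
for n in('side','top'):
    p,d=snapshot(n);a,b=((335,145) if n=='top' else (310,180));cv2.imwrite(f'pics/g1{n}.png',cv2.resize(p[b:b+130,a:a+130,::-1],(400,400),interpolation=cv2.INTER_CUBIC))
cv2.imwrite('pics/g10.png',np.hstack([cv2.imread(f'pics/g1{n}.png') for n in('side','top')]))
E
```

```text
[ 0.002 -0.024 -0.012]
t 12.25 tcp [ 0.476 -0.359  0.305] gap 0.346 F [ 1.463  0.098 -2.07 ] q [-0.687  0.08   1.682 -0.     1.381 -0.529]
slide [ -1.454  -5.296 -38.693] | 39.08 dr [ 6.137 -1.394 25.087] | 25.9
```

View pics/g10.png

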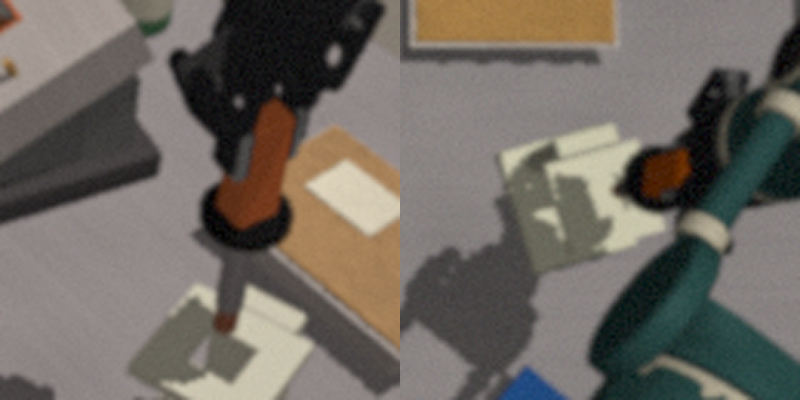

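The wand is out of the stand with its tip clear of the plate. Next I'll carry it over the port.

Call:
{"method": "step_arm", "body": {
  "targets": [
    {"dr":[0.8,-0.2,3],"slide":[-1.5,-0.3,-2],"jaw":10},
    {"dr":[1.5,-0.3,6],"slide":[-3,-0.7,-4.5],"jaw":10},
    {"dr":[2.2,-0.5,9],"slide":[-4.2,-1.2,-7.5],"jaw":10},
    {"dr":[2.9,-0.7,12],"slide":[-4.5,-1.8,-10.5],"jaw":10},
    {"dr":[3.5,-0.8,14.5],"slide":[-4.5,-2.4,-13.5],"jaw":10}
  ]
}}

```text
time_s: 12.77
ee_pos: [0.4741, -0.2214, 0.3501]
tool_rot: [0.51, 0.602, 0.366, -0.493]
force: [0.9, 0.5, -1.3]
finger_gap: 0.342
```

```bash
python3 - <<'E'
from plan import *
plan(M+N*.235,RP)
E
```

```text
t 12.77 tcp [ 0.474 -0.221  0.35 ] gap 0.342 F [ 0.895  0.513 -1.251] q [-0.532 -0.25   1.927  0.076  1.219 -0.329]
slide [ -0.877  -5.523 -24.955] | 25.57 dr [ 2.561 -0.536 10.326] | 10.7
```

Call:
{"method": "step_arm", "body": {
  "targets": [
    {"dr":[0.4,-0.1,1.6],"slide":[-0.2,-0.6,-3],"jaw":10},
    {"dr":[0.8,-0.2,3.2],"slide":[-0.4,-1.3,-6],"jaw":10},
    {"dr":[1.2,-0.3,5],"slide":[-0.5,-2,-9],"jaw":10},
    {"dr":[1.6,-0.4,6.8],"slide":[-0.6,-2.7,-12],"jaw":10},
    {"dr":[2,-0.4,8.5],"slide":[-0.7,-3.4,-15],"jaw":10}
  ]
}}

```text
time_s: 13.18
ee_pos: [0.472, -0.0672, 0.3452]
tool_rot: [0.535, 0.634, 0.312, -0.463]
force: [-0.2, 0.2, -1.7]
finger_gap: 0.344
```

```bash
python3 - <<'E'
from plan import *
plan(M+N*.235,RP)
E
```

```text
t 13.18 tcp [ 0.472 -0.067  0.345] gap 0.344 F [-0.16   0.218 -1.749] q [-0.167 -0.45   2.102 -0.042  1.091  0.101]
slide [-0.717 -2.21  -9.88 ] | 10.15 dr [ 0.591 -0.134  2.044] | 2.1
```

Call:
{"method": "step_arm", "body": {
  "targets": [
    {"dr":[0.2,0,0.6],"slide":[-0.2,-0.6,-2.8],"jaw":10},
    {"dr":[0.4,0,1.2],"slide":[-0.4,-1.2,-5.5],"jaw":10},
    {"dr":[0.6,-0.1,1.8],"slide":[-0.6,-1.8,-8],"jaw":10},
    {"dr":[0.6,-0.1,2],"slide":[-0.7,-2.1,-9.4],"jaw":10},
    {"dr":[0.6,-0.1,2],"slide":[-0.7,-2.2,-9.8],"jaw":10}
  ]
}}

```text
time_s: 13.6
ee_pos: [0.4746, 0.0345, 0.3426]
tool_rot: [0.541, 0.64, 0.3, -0.455]
force: [-0.1, 0.3, -1.6]
finger_gap: 0.343
```

Call:
{"method": "step_arm", "body": {
  "targets": [
    {"dr":[0,0,0],"slide":[0,0,0],"jaw":10},
    {"dr":[0,0,0],"slide":[0,0,0],"jaw":10},
    {"dr":[0,0,0],"slide":[0,0,0],"jaw":10},
    {"dr":[0,0,0],"slide":[0,0,0],"jaw":10},
    {"dr":[0,0,0],"slide":[0,0,0],"jaw":10}
  ]
}}

```text
time_s: 14.02
ee_pos: [0.4761, 0.031, 0.3456]
tool_rot: [0.541, 0.642, 0.297, -0.456]
force: [1.0, -1.1, -2.4]
finger_gap: 0.342
```

```bash
python3 - <<'E'
from plan import *
plan(M+N*.155,RP)
s=sense();print('tip',s['ee_pos']+rot().apply([.1468,0,0]),s['torque'])
for n in('side','top'):
    p,d=snapshot(n);np.save(f'p{n}.npy',d);np.save(f'p{n}p.npy',p);a,b=((205,105) if n=='top' else (240,100));cv2.imwrite(f'pics/g1{n}.png',cv2.resize(p[b:b+130,a:a+130,::-1],(400,400),interpolation=cv2.INTER_CUBIC))
cv2.imwrite('pics/g11.png',np.hstack([cv2.imread(f'pics/g1{n}.png') for n in('side','top')]))
E
```

```text
t 14.02 tcp [0.476 0.031 0.346] gap 0.342 F [ 1.032 -1.089 -2.433] q [ 0.133 -0.452  2.112 -0.188  1.082  0.456]
slide [ 8.146 -0.314 -0.274] | 8.16 dr [-0.035  0.014 -0.069] | 0.1
tip [0.536 0.015 0.213] [0.102 0.364 0.016]
```

View pics/g11.png

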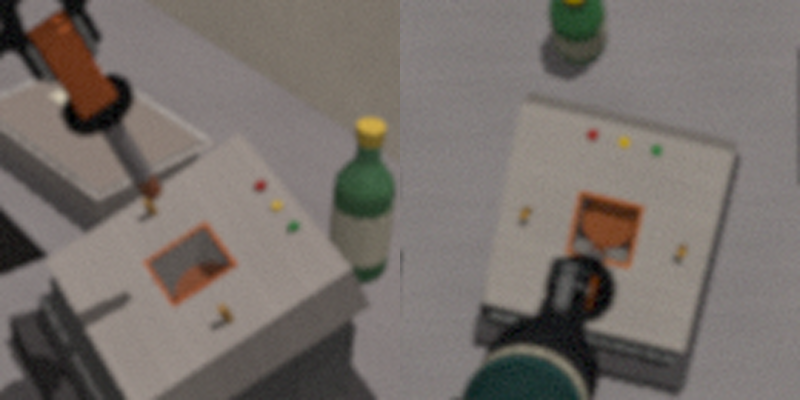

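The open port is clear in both views: side outline at about (302,185), top outline at about (272,180). I'll refine the mouth position from the outline, and check the wand axis.

```bash
cat > port.py <<'E'
from plan import *
def ray(n,uv,n0,p0):
    c=camera_params(n);K=np.array([[c['fx'],0,c['cx']],[0,c['fy'],c['cy']],[0,0,1]])
    q=cv2.undistortPoints(np.array(uv,float).reshape(-1,1,2),K,c['D']).reshape(-1,2)
    Rm=cv2.Rodrigues(c['rvec'])[0];o=-Rm.T@c['tvec'];D=np.c_[q,np.ones(len(q))]@Rm
    return o+D*(((p0-o)@n0)/(D@n0))[:,None]
if __name__=='__main__':
  PY=np.cross(N,UP)
  for n in('side','top'):
    p=np.load(f'p{n}p.npy');W=cloud(n,np.load(f'p{n}.npy'));hsv=cv2.cvtColor(p,cv2.COLOR_RGB2HSV);H,S,V=[hsv[...,i].astype(int) for i in range(3)]
    L=np.nan_to_num((W-M));x,y,z=L@UP,L@PY,L@N
    m=(abs(x)<.045)&(abs(y)<.045)&(z<.012)&(H<16)&(S>110)
    b=max(comps(m,20),key=lambda t:t[1][4])[0]
    v,u=np.nonzero(b);P=ray(n,np.c_[u,v],N,M);q=np.c_[(P-M)@UP,(P-M)@PY].astype(np.float32)*1000
    r=cv2.minAreaRect(q);print(n,b.sum(),'outline ctr,size (mm, up/width)',r,'ext',q.min(0),q.max(0))
    m=(abs(x)<.03)&(abs(abs(y)-.075)<.025)&(H>10)&(H<28)&(S>90)&(z>-.01)&(z<.03)
    for k,s in comps(m,4):
        w=L[k];print('pin',s[4],(w@UP).mean()*1e3,(w@PY).mean()*1e3,(w@N).mean()*1e3)
    m=(abs(x)<.09)&(abs(y)<.095)&(abs(z)<.012)&(S<60); w=W[m];c=w.mean(0);nn=np.linalg.svd(w-c,full_matrices=False)[2][2];nn*=np.sign(nn[2]);print('plane',nn,'N',N,'mouth height resid mm',np.median((w-M)@N)*1e3)
    m=(z>.07)&(z<.16)&(abs(x)<.09)&(abs(y)<.06)&(V<120)
    w=L[m];print('stem pts',len(w))
    for lo,hi in((.06,.075),(.075,.09),(.09,.105),(.105,.125),(.125,.135)):
        k=(z>lo)&(z<hi)&(abs(x)<.06)&(abs(y)<.06)
        if k.sum()>3: print(lo,k.sum(),'x',x[k].mean()*1e3,'y',y[k].mean()*1e3)
    k=(z>.05)&(abs(x)<.03)&(abs(y)<.03);print('lowest z of wand',np.percentile(z[k],1) if k.any() else None)
E
python3 port.py
```

```text
side 136 outline ctr,size (mm, up/width) ((-0.6648063659667969, 2.1842708587646484), (59.398040771484375, 58.76931381225586), 0.6582257747650146) ext [-30.112 -27.447] [29.215 31.862]
pin 11 -0.9083556619290639 75.32103221222569 10.401905246827186
pin 12 -0.5184326309781278 -75.25976477062463 11.721076315046563Traceback (most recent call last):
  File "port.py", line 19, in <module>
    m=(abs(x)<.09)&(abs(y)<.095)&(abs(z)<.012)&(S<60); w=W[m];c=w.mean(0);nn=np.linalg.svd(w-c,full_matrices=False)[2][2];nn*=np.sign(nn[2]);print('plane',nn,'N',N,'mouth height resid mm',np.median((w-M)@N)*1e3)
                                                                             ~~~~~~~~~~~~~^^^^^^^^^^^^^^^^^^^^^^^^^
    u, s, vh = gufunc(a, signature=signature)
               ~~~~~~^^^^^^^^^^^^^^^^^^^^^^^^
    raise LinAlgError("SVD did not converge")
numpy.linalg.LinAlgError: SVD did not converge
```

```bash
sed -i 's/&(S<60); w=W\[m\]/\&(S<60)\&~np.isnan(W[...,0]); w=W[m]/' port.py; python3 port.py
```

```text
side 136 outline ctr,size (mm, up/width) ((-0.6648063659667969, 2.1842708587646484), (59.398040771484375, 58.76931381225586), 0.6582257747650146) ext [-30.112 -27.447] [29.215 31.862]
pin 11 -0.9083556619290639 75.32103221222569 10.401905246827186
pin 12 -0.5184326309781278 -75.25976477062463 11.721076315046563
plane [-0.407  0.11   0.907] N [-0.408  0.112  0.906] mouth height resid mm 0.4817623499947936
stem pts 161
0.09 28 x 3.4466428064382884 y -6.711930199011254
0.105 47 x 3.0404311906939494 y -7.963351047511978
0.125 23 x 1.9651954816006685 y -8.031909144420121
lowest z of wand 0.1023739396457098
top 334 outline ctr,size (mm, up/width) ((0.7328720092773438, 1.8990287780761719), (60.8260612487793, 61.62115478515625), 89.97307586669922) ext [-30.082 -28.518] [31.55  32.311]
pin 7 0.9953982350171231 77.04957547480608 13.345234394110353
pin 9 1.3217114255951583 -72.82568406959133 10.724093389655147
plane [-0.408  0.11   0.907] N [-0.408  0.112  0.906] mouth height resid mm 0.41002266171336543
stem pts 23
0.09 7 x 12.979824781182781 y -3.266109734675484
0.105 11 x 13.184517752414322 y -5.567833877536839
0.125 5 x 14.534272522921565 y -2.5411967883422477
lowest z of wand 0.12505552253812502
```

The mouth position is confirmed to 1–2 mm, with axis and plane agreeing. Both the arm reading and the stem points show the wand about 3 mm off axis, so I'll correct that while descending.

Call:
{"method": "step_arm", "body": {
  "targets": [
    {"dr":[0,0,0],"slide":[1,-0.1,-0.1],"jaw":10},
    {"dr":[0,0,0],"slide":[2.5,-0.2,-0.2],"jaw":10},
    {"dr":[0,0,0],"slide":[4.5,-0.3,-0.3],"jaw":10},
    {"dr":[0,0,0],"slide":[6,-0.3,-0.35],"jaw":10},
    {"dr":[0,0,0],"slide":[7,-0.3,-0.35],"jaw":10}
  ]
}}

```text
time_s: 14.53
ee_pos: [0.5024, 0.028, 0.2782]
tool_rot: [0.541, 0.641, 0.298, -0.456]
force: [0.2, 0.2, -2.6]
finger_gap: 0.345
```

Call:
{"method": "step_arm", "body": {
  "targets": [
    {"dr":[0,0,0],"slide":[0.3,0,0],"jaw":10},
    {"dr":[0,0,0],"slide":[0.6,0,0],"jaw":10},
    {"dr":[0,0,0],"slide":[0.6,0,0],"jaw":10},
    {"dr":[0,0,0],"slide":[0.6,0,0],"jaw":10},
    {"dr":[0,0,0],"slide":[0.6,0,0],"jaw":10}
  ]
}}

```text
time_s: 14.95
ee_pos: [0.5059, 0.0278, 0.2769]
tool_rot: [0.541, 0.642, 0.297, -0.454]
force: [0.0, 0.1, -0.7]
finger_gap: 0.343
```

```bash
cat > tip.py <<'E'
from plan import *
s=sense();T=s['ee_pos']+rot().apply([.1468,0,0]);L=T-M
print('t',s['time_s'],'tip in port mm',np.array([L@UP,L@np.cross(N,UP),L@N])*1e3,'Faxial',s['force']@N,'F',s['force'])
plan(M+N*.130,RP)
E
python3 tip.py; python3 - <<'E'
from plan import *
for n in('side','top'):
    p,d=snapshot(n);a,b=((205,105) if n=='top' else (240,100));cv2.imwrite(f'pics/g1{n}.png',cv2.resize(p[b:b+130,a:a+130,::-1],(400,400),interpolation=cv2.INTER_CUBIC))
cv2.imwrite('pics/g12.png',np.hstack([cv2.imread(f'pics/g1{n}.png') for n in('side','top')]))
E
```

```text
t 14.95 tip in port mm [ 1.313  2.256 14.846] Faxial -0.6571502560334895 F [ 0.049  0.051 -0.709]
t 14.95 tcp [0.506 0.028 0.277] gap 0.343 F [ 0.049  0.051 -0.709] q [ 0.113 -0.36   2.177 -0.198  0.922  0.467]
slide [ 3.164 -0.094  0.209] | 3.17 dr [ 0.045 -0.081 -0.185] | 0.2
```

View pics/g12.png

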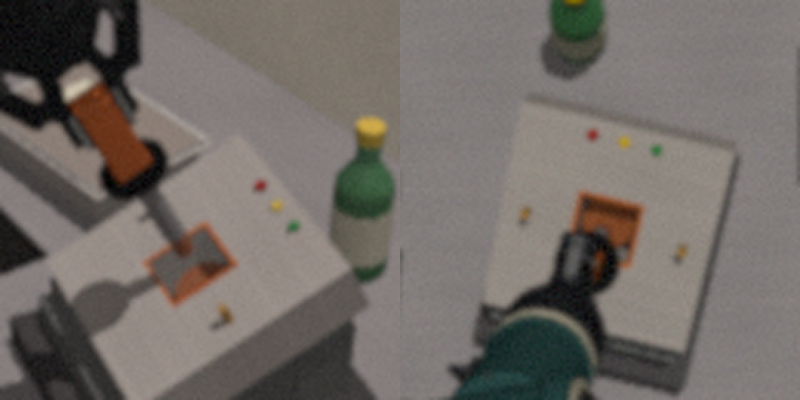

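The tip is over the port centre. Now down into the port, then feel for the disc.

Call:
{"method": "step_arm", "body": {
  "targets": [
    {"dr":[0,0,0],"slide":[0.7,0,0.1],"jaw":10},
    {"dr":[0,0,0],"slide":[1.6,0,0.15],"jaw":10},
    {"dr":[0,0,0],"slide":[2.5,0,0.15],"jaw":10},
    {"dr":[0,0,0],"slide":[3,0,0.15],"jaw":10},
    {"dr":[0,0,0],"slide":[3.2,0,0.15],"jaw":10}
  ]
}}

```text
time_s: 15.47
ee_pos: [0.5174, 0.0224, 0.2443]
tool_rot: [0.541, 0.641, 0.298, -0.456]
force: [-0.5, -0.4, -2.6]
finger_gap: 0.338
```

Call:
{"method": "step_arm", "body": {
  "targets": [
    {"dr":[0,0,0],"slide":[0,0,0],"jaw":10},
    {"dr":[0,0,0],"slide":[0.1,0,0],"jaw":10},
    {"dr":[0,0,0],"slide":[0.2,0,0],"jaw":10},
    {"dr":[0,0,0],"slide":[0.3,0,0],"jaw":10},
    {"dr":[0,0,0],"slide":[0.3,0,0],"jaw":10}
  ]
}}

```text
time_s: 15.88
ee_pos: [0.5195, 0.0224, 0.2441]
tool_rot: [0.541, 0.642, 0.297, -0.455]
force: [1.1, 0.2, -2.0]
finger_gap: 0.34
```

```bash
python3 tip.py
```

```text
t 15.8833 tip in port mm [  0.41    0.561 -21.007] Faxial -2.215461896623318 F [ 1.085  0.178 -1.979]
t 15.88 tcp [0.519 0.022 0.244] gap 0.34 F [ 1.085  0.178 -1.979] q [ 0.095 -0.308  2.202 -0.201  0.845  0.464]
slide [-0.421 -0.014  0.043] | 0.42 dr [ 0.06  -0.051 -0.101] | 0.1
```

Call:
{"method": "step_arm", "body": {
  "targets": [
    {"dr":[0,0,0],"slide":[0.1,0,0],"jaw":10},
    {"dr":[0,0,0],"slide":[0.2,0,0],"jaw":10},
    {"dr":[0,0,0],"slide":[0.4,0,0],"jaw":10},
    {"dr":[0,0,0],"slide":[0.5,0,0],"jaw":10},
    {"dr":[0,0,0],"slide":[0.5,0,0],"jaw":10}
  ]
}}

```text
time_s: 16.3
ee_pos: [0.5212, 0.0218, 0.2389]
tool_rot: [0.541, 0.642, 0.297, -0.455]
force: [0.2, -0.2, -1.8]
finger_gap: 0.344
```

```bash
python3 tip.py
```

```text
t 16.3 tip in port mm [ -0.216   0.364 -26.448] Faxial -1.7721810740434052 F [ 0.186 -0.232 -1.843]
t 16.3 tcp [0.521 0.022 0.239] gap 0.344 F [ 0.186 -0.232 -1.843] q [ 0.093 -0.3    2.205 -0.202  0.834  0.464]
slide [-0.965  0.034  0.028] | 0.97 dr [ 0.062 -0.03  -0.047] | 0.1
```

Call:
{"method": "step_arm", "body": {
  "targets": [
    {"dr":[0,0,0],"slide":[0.1,0,0],"jaw":10},
    {"dr":[0,0,0],"slide":[0.2,0,0],"jaw":10},
    {"dr":[0,0,0],"slide":[0.3,0,0],"jaw":10},
    {"dr":[0,0,0],"slide":[0.4,0,0],"jaw":10},
    {"dr":[0,0,0],"slide":[0.4,0,0],"jaw":10}
  ]
}}

```text
time_s: 16.72
ee_pos: [0.5229, 0.0213, 0.2354]
tool_rot: [0.541, 0.642, 0.297, -0.455]
force: [0.4, -1.0, -2.2]
finger_gap: 0.341
```

```bash
python3 tip.py
```

```text
t 16.7167 tip in port mm [ -0.094   0.387 -30.368] Faxial -2.2824685654121155 F [ 0.354 -1.003 -2.236]
t 16.72 tcp [0.523 0.021 0.235] gap 0.341 F [ 0.354 -1.003 -2.236] q [ 0.092 -0.293  2.207 -0.203  0.826  0.465]
slide [-1.357  0.025  0.03 ] | 1.36 dr [ 0.063 -0.033 -0.057] | 0.1
```

No contact yet at -30 mm. Carrying on.

Call:
{"method": "step_arm", "body": {
  "targets": [
    {"dr":[0,0,0],"slide":[0.1,0,0],"jaw":10},
    {"dr":[0,0,0],"slide":[0.2,0,0],"jaw":10},
    {"dr":[0,0,0],"slide":[0.3,0,0],"jaw":10},
    {"dr":[0,0,0],"slide":[0.4,0,0],"jaw":10},
    {"dr":[0,0,0],"slide":[0.4,0,0],"jaw":10}
  ]
}}

```text
time_s: 17.13
ee_pos: [0.5247, 0.0209, 0.2321]
tool_rot: [0.541, 0.642, 0.297, -0.455]
force: [-1.5, 0.8, -0.5]
finger_gap: 0.344
```

```bash
python3 tip.py
```

```text
t 17.1333 tip in port mm [  0.237   0.505 -34.126] Faxial 0.2855154712101221 F [-1.523  0.816 -0.47 ]
t 17.13 tcp [0.525 0.021 0.232] gap 0.344 F [-1.523  0.816 -0.47 ] q [ 0.09  -0.287  2.209 -0.204  0.817  0.465]
slide [-1.733  0.     0.038] | 1.73 dr [ 0.057 -0.045 -0.083] | 0.1
```

Call:
{"method": "step_arm", "body": {
  "targets": [
    {"dr":[0,0,0],"slide":[0.1,0,0],"jaw":10},
    {"dr":[0,0,0],"slide":[0.2,0,0],"jaw":10},
    {"dr":[0,0,0],"slide":[0.3,0,0],"jaw":10},
    {"dr":[0,0,0],"slide":[0.4,0,0],"jaw":10},
    {"dr":[0,0,0],"slide":[0.4,0,0],"jaw":10}
  ]
}}

```text
time_s: 17.55
ee_pos: [0.5264, 0.0205, 0.2286]
tool_rot: [0.541, 0.642, 0.297, -0.455]
force: [-2.0, 0.5, 2.6]
finger_gap: 0.341
```

```bash
python3 tip.py
```

```text
t 17.55 tip in port mm [  0.362   0.54  -38.101] Faxial 3.2068358164037205 F [-1.991  0.512  2.58 ]
t 17.55 tcp [0.526 0.02  0.229] gap 0.341 F [-1.991  0.512  2.58 ] q [ 0.089 -0.281  2.21  -0.205  0.808  0.466]
slide [-2.13  -0.009  0.04 ] | 2.13 dr [ 0.06  -0.047 -0.093] | 0.1
```

Contact: the axial force rose from -2 to +3.2 N, roughly 7–9 mm of nose travel. Holding here and averaging the force.

Call:
{"method": "step_arm", "body": {
  "targets": [
    {"dr":[0,0,0],"slide":[0,0,0],"jaw":10},
    {"dr":[0,0,0],"slide":[0,0,0],"jaw":10},
    {"dr":[0,0,0],"slide":[0,0,0],"jaw":10},
    {"dr":[0,0,0],"slide":[0,0,0],"jaw":10},
    {"dr":[0,0,0],"slide":[0,0,0],"jaw":10}
  ]
}}

```text
time_s: 17.97
ee_pos: [0.5264, 0.0205, 0.2286]
tool_rot: [0.541, 0.642, 0.297, -0.455]
force: [-2.6, 0.1, 2.6]
finger_gap: 0.339
```

```bash
python3 tip.py
```

```text
t 17.9667 tip in port mm [  0.336   0.545 -38.026] Faxial 3.409863155720234 F [-2.621  0.135  2.567]
t 17.97 tcp [0.526 0.021 0.229] gap 0.339 F [-2.621  0.135  2.567] q [ 0.089 -0.281  2.211 -0.205  0.808  0.466]
slide [-2.123 -0.006  0.04 ] | 2.12 dr [ 0.062 -0.048 -0.095] | 0.1
```

Call:
{"method": "step_arm", "body": {
  "targets": [
    {"dr":[0,0,0],"slide":[0,0,0],"jaw":10},
    {"dr":[0,0,0],"slide":[0,0,0],"jaw":10},
    {"dr":[0,0,0],"slide":[0,0,0],"jaw":10},
    {"dr":[0,0,0],"slide":[0,0,0],"jaw":10},
    {"dr":[0,0,0],"slide":[0,0,0],"jaw":10}
  ]
}}

```text
time_s: 18.38
ee_pos: [0.5264, 0.0205, 0.2286]
tool_rot: [0.541, 0.642, 0.297, -0.455]
force: [-1.8, 0.2, 2.6]
finger_gap: 0.344
```

```bash
python3 tip.py
```

```text
t 18.3833 tip in port mm [  0.351   0.53  -38.053] Faxial 3.1345209458975676 F [-1.766  0.248  2.634]
t 18.38 tcp [0.526 0.02  0.229] gap 0.344 F [-1.766  0.248  2.634] q [ 0.089 -0.281  2.211 -0.205  0.808  0.466]
slide [-2.125 -0.007  0.039] | 2.13 dr [ 0.058 -0.048 -0.095] | 0.1
```

Call:
{"method": "step_arm", "body": {
  "targets": [
    {"dr":[0,0,0],"slide":[0,0,0],"jaw":10},
    {"dr":[0,0,0],"slide":[0,0,0],"jaw":10},
    {"dr":[0,0,0],"slide":[0,0,0],"jaw":10},
    {"dr":[0,0,0],"slide":[0,0,0],"jaw":10},
    {"dr":[0,0,0],"slide":[0,0,0],"jaw":10}
  ]
}}

```text
time_s: 18.8
ee_pos: [0.5263, 0.0205, 0.2286]
tool_rot: [0.541, 0.642, 0.297, -0.455]
force: [-1.9, 1.2, 2.2]
finger_gap: 0.345
```

```bash
python3 tip.py;python3 - <<'E'
from plan import *
for n in('side','top'):
    p,d=snapshot(n);a,b=((205,105) if n=='top' else (240,100));cv2.imwrite(f'pics/g1{n}.png',cv2.resize(p[b:b+130,a:a+130,::-1],(400,400),interpolation=cv2.INTER_CUBIC))
cv2.imwrite('pics/g13.png',np.hstack([cv2.imread(f'pics/g1{n}.png') for n in('side','top')]))
E
```

```text
t 18.8 tip in port mm [  0.303   0.511 -38.075] Faxial 2.9411856902704248 F [-1.885  1.204  2.249]
t 18.8 tcp [0.526 0.02  0.229] gap 0.345 F [-1.885  1.204  2.249] q [ 0.089 -0.281  2.211 -0.205  0.808  0.466]
slide [-2.128 -0.003  0.037] | 2.13 dr [ 0.06  -0.047 -0.092] | 0.1
```

View pics/g13.png

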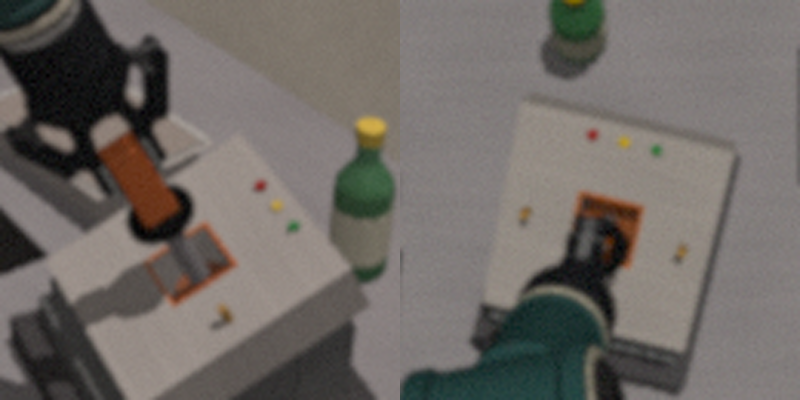

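The readings are steady: about 5.1 N over the free baseline, so the nose is in by about 8–9 mm, and the tip is within 1 mm of the axis. I'll keep holding past two seconds.

Call:
{"method": "step_arm", "body": {
  "targets": [
    {"dr":[0,0,0],"slide":[0,0,0],"jaw":10},
    {"dr":[0,0,0],"slide":[0,0,0],"jaw":10},
    {"dr":[0,0,0],"slide":[0,0,0],"jaw":10},
    {"dr":[0,0,0],"slide":[0,0,0],"jaw":10},
    {"dr":[0,0,0],"slide":[0,0,0],"jaw":10}
  ]
}}

```text
time_s: 19.32
ee_pos: [0.5263, 0.0205, 0.2285]
tool_rot: [0.541, 0.642, 0.297, -0.455]
force: [-2.5, 0.7, 2.3]
finger_gap: 0.341
```

Call:
{"method": "step_arm", "body": {
  "targets": [
    {"dr":[0,0,0],"slide":[0,0,0],"jaw":10},
    {"dr":[0,0,0],"slide":[0,0,0],"jaw":10},
    {"dr":[0,0,0],"slide":[0,0,0],"jaw":10},
    {"dr":[0,0,0],"slide":[0,0,0],"jaw":10},
    {"dr":[0,0,0],"slide":[0,0,0],"jaw":10}
  ]
}}

```text
time_s: 19.73
ee_pos: [0.5263, 0.0205, 0.2285]
tool_rot: [0.541, 0.642, 0.297, -0.455]
force: [-1.7, 1.6, 1.7]
finger_gap: 0.343
```

Call:
{"method": "step_arm", "body": {
  "targets": [
    {"dr":[0,0,0],"slide":[0,0,0],"jaw":10},
    {"dr":[0,0,0],"slide":[0,0,0],"jaw":10},
    {"dr":[0,0,0],"slide":[0,0,0],"jaw":10},
    {"dr":[0,0,0],"slide":[0,0,0],"jaw":10},
    {"dr":[0,0,0],"slide":[0,0,0],"jaw":10}
  ]
}}

```text
time_s: 20.15
ee_pos: [0.5263, 0.0205, 0.2285]
tool_rot: [0.541, 0.642, 0.297, -0.455]
force: [-2.0, 0.8, 2.4]
finger_gap: 0.343
```

Call:
{"method": "step_arm", "body": {
  "targets": [
    {"dr":[0,0,0],"slide":[-0.2,0,0],"jaw":10},
    {"dr":[0,0,0],"slide":[-0.2,0,0],"jaw":10},
    {"dr":[0,0,0],"slide":[-0.2,0,0],"jaw":10},
    {"dr":[0,0,0],"slide":[-0.2,0,0],"jaw":10},
    {"dr":[0,0,0],"slide":[-0.2,0,0],"jaw":10}
  ]
}}

```text
time_s: 20.57
ee_pos: [0.5255, 0.0207, 0.2303]
tool_rot: [0.541, 0.642, 0.297, -0.455]
force: [-1.6, 0.4, 1.7]
finger_gap: 0.345
```

```bash
python3 tip.py
```

```text
t 20.5667 tip in port mm [  0.189   0.502 -36.154] Faxial 2.2508703365395037 F [-1.621  0.433  1.701]
t 20.57 tcp [0.525 0.021 0.23 ] gap 0.345 F [-1.621  0.433  1.701] q [ 0.089 -0.284  2.21  -0.204  0.813  0.466]
slide [-1.935  0.005  0.037] | 1.94 dr [ 0.064 -0.044 -0.083] | 0.1
```

Backing off 2 mm dropped the force by about 1 N, which matches the spring rate, so the nose wasn't bottomed. I'll hold a further 2 s at this depth as insurance.

Call:
{"method": "step_arm", "body": {
  "targets": [
    {"dr":[0,0,0],"slide":[0,0,0],"jaw":10},
    {"dr":[0,0,0],"slide":[0,0,0],"jaw":10},
    {"dr":[0,0,0],"slide":[0,0,0],"jaw":10},
    {"dr":[0,0,0],"slide":[0,0,0],"jaw":10},
    {"dr":[0,0,0],"slide":[0,0,0],"jaw":10}
  ]
}}

```text
time_s: 20.98
ee_pos: [0.5255, 0.0207, 0.2303]
tool_rot: [0.541, 0.642, 0.297, -0.455]
force: [-0.6, 1.1, 2.1]
finger_gap: 0.342
```

Call:
{"method": "step_arm", "body": {
  "targets": [
    {"dr":[0,0,0],"slide":[0,0,0],"jaw":10},
    {"dr":[0,0,0],"slide":[0,0,0],"jaw":10},
    {"dr":[0,0,0],"slide":[0,0,0],"jaw":10},
    {"dr":[0,0,0],"slide":[0,0,0],"jaw":10},
    {"dr":[0,0,0],"slide":[0,0,0],"jaw":10}
  ]
}}

```text
time_s: 21.4
ee_pos: [0.5255, 0.0207, 0.2303]
tool_rot: [0.541, 0.642, 0.297, -0.455]
force: [-0.5, 0.4, 1.1]
finger_gap: 0.338
```

Call:
{"method": "step_arm", "body": {
  "targets": [
    {"dr":[0,0,0],"slide":[0,0,0],"jaw":10},
    {"dr":[0,0,0],"slide":[0,0,0],"jaw":10},
    {"dr":[0,0,0],"slide":[0,0,0],"jaw":10},
    {"dr":[0,0,0],"slide":[0,0,0],"jaw":10},
    {"dr":[0,0,0],"slide":[0,0,0],"jaw":10}
  ]
}}

```text
time_s: 21.82
ee_pos: [0.5254, 0.0207, 0.2303]
tool_rot: [0.541, 0.642, 0.297, -0.455]
force: [-2.1, 0.6, 1.5]
finger_gap: 0.342
```

Call:
{"method": "step_arm", "body": {
  "targets": [
    {"dr":[0,0,0],"slide":[0,0,0],"jaw":10},
    {"dr":[0,0,0],"slide":[0,0,0],"jaw":10},
    {"dr":[0,0,0],"slide":[0,0,0],"jaw":10},
    {"dr":[0,0,0],"slide":[0,0,0],"jaw":10},
    {"dr":[0,0,0],"slide":[0,0,0],"jaw":10}
  ]
}}

```text
time_s: 22.23
ee_pos: [0.5255, 0.0207, 0.2303]
tool_rot: [0.541, 0.642, 0.297, -0.455]
force: [-0.8, 0.5, -0.3]
finger_gap: 0.344
```

Call:
{"method": "step_arm", "body": {
  "targets": [
    {"dr":[0,0,0],"slide":[-0.5,0,0],"jaw":10},
    {"dr":[0,0,0],"slide":[-2,0,0],"jaw":10},
    {"dr":[0,0,0],"slide":[-4,0,0],"jaw":10},
    {"dr":[0,0,0],"slide":[-6.5,0,0],"jaw":10},
    {"dr":[0,0,0],"slide":[-9,0,0],"jaw":10}
  ]
}}

```text
time_s: 22.65
ee_pos: [0.4871, 0.0307, 0.311]
tool_rot: [0.54, 0.641, 0.298, -0.456]
force: [0.4, -0.2, -1.8]
finger_gap: 0.345
```

```bash
python3 tip.py; python3 -c "
from plan import *
plan([.4774,-.36,.34],RD(-9))"
```

```text
t 22.65 tip in port mm [-2.198 -0.228 53.737] Faxial -1.832751545789885 F [ 0.409 -0.161 -1.819]
t 22.65 tcp [0.487 0.031 0.311] gap 0.345 F [ 0.409 -0.161 -1.819] q [ 0.127 -0.415  2.15  -0.193  1.011  0.463]
slide [ 7.053  0.204 -0.019] | 7.06 dr [0.07  0.026 0.122] | 0.1
t 22.65 tcp [0.487 0.031 0.311] gap 0.345 F [ 0.409 -0.161 -1.819] q [ 0.127 -0.415  2.15  -0.193  1.011  0.463]
slide [ 1.326  9.682 37.947] | 39.19 dr [ -6.137   1.408 -24.851] | 25.6
```

Call:
{"method": "step_arm", "body": {
  "targets": [
    {"dr":[-0.5,0.1,-2],"slide":[-2,0.5,2],"jaw":10},
    {"dr":[-1.2,0.3,-5],"slide":[-3,1.2,5],"jaw":10},
    {"dr":[-1.9,0.4,-8],"slide":[-3,2,8.3],"jaw":10},
    {"dr":[-2.6,0.6,-11],"slide":[-3,3,11.8],"jaw":10},
    {"dr":[-3.2,0.7,-13.5],"slide":[-2.7,4,15.3],"jaw":10}
  ]
}}

```text
time_s: 23.07
ee_pos: [0.472, -0.1247, 0.3546]
tool_rot: [0.5, 0.59, 0.387, -0.503]
force: [0.7, 0.7, -1.7]
finger_gap: 0.348
```

```bash
python3 -c "
from plan import *
plan([.4774,-.36,.32],RD(-9))"
```

```text
t 23.07 tcp [ 0.472 -0.125  0.355] gap 0.348 F [ 0.74   0.664 -1.651] q [-0.322 -0.29   1.942  0.019  1.289 -0.119]
slide [ 4.584  4.548 22.894] | 23.79 dr [ -2.847   0.582 -11.555] | 11.9
```

Call:
{"method": "step_arm", "body": {
  "targets": [
    {"dr":[-0.6,0.1,-2.3],"slide":[0.7,0.7,3.6],"jaw":10},
    {"dr":[-1.2,0.2,-4.6],"slide":[1.4,1.4,7.4],"jaw":10},
    {"dr":[-1.8,0.3,-7],"slide":[2.2,2.2,11.2],"jaw":10},
    {"dr":[-2.3,0.5,-9.3],"slide":[3,3,15],"jaw":10},
    {"dr":[-2.8,0.6,-11.5],"slide":[3.7,3.7,18.6],"jaw":10}
  ]
}}

```text
time_s: 23.48
ee_pos: [0.4758, -0.3169, 0.3245]
tool_rot: [-0.458, -0.538, -0.459, 0.539]
force: [0.1, 1.5, -1.9]
finger_gap: 0.345
```

```bash
python3 -c "
from plan import *
plan([.4774,-.36,.315],RD(-9))"
```

```text
t 23.48 tcp [ 0.476 -0.317  0.324] gap 0.345 F [ 0.084  1.514 -1.929] q [-0.631  0.025  1.705 -0.     1.413 -0.471]
slide [0.942 0.844 4.234] | 4.42 dr [-0.16  -0.027  0.093] | 0.2
```

Call:
{"method": "step_arm", "body": {
  "targets": [
    {"dr":[0,0,0],"slide":[0.3,0.3,1.5],"jaw":10},
    {"dr":[0,0,0],"slide":[0.6,0.6,3],"jaw":10},
    {"dr":[-0.1,0,0],"slide":[0.9,0.8,4],"jaw":10},
    {"dr":[-0.1,0,0],"slide":[0.9,0.8,4.2],"jaw":10},
    {"dr":[-0.1,0,0],"slide":[0.9,0.8,4.2],"jaw":10}
  ]
}}

```text
time_s: 23.9
ee_pos: [0.4774, -0.3568, 0.3164]
tool_rot: [0.459, 0.538, 0.459, -0.538]
force: [-0.8, 0.8, -2.9]
finger_gap: 0.343
```

Call:
{"method": "step_arm", "body": {
  "targets": [
    {"dr":[0,0,0],"slide":[0,0,0],"jaw":10},
    {"dr":[0,0,0],"slide":[0,0,0],"jaw":10},
    {"dr":[0,0,0],"slide":[0,0,0],"jaw":10},
    {"dr":[0,0,0],"slide":[0,0,0],"jaw":10},
    {"dr":[0,0,0],"slide":[0,0,0],"jaw":10}
  ]
}}

```text
time_s: 24.32
ee_pos: [0.4779, -0.3568, 0.317]
tool_rot: [0.46, 0.538, 0.459, -0.537]
force: [-0.6, -0.1, -2.0]
finger_gap: 0.341
```

```bash
python3 -c "
from plan import *
plan([.4774,-.36,.24],RD(-9))
for n in('side','top'):
    p,d=snapshot(n);a,b=((335,145) if n=='top' else (310,180));cv2.imwrite(f'pics/g1{n}.png',cv2.resize(p[b:b+130,a:a+130,::-1],(400,400),interpolation=cv2.INTER_CUBIC))
cv2.imwrite('pics/g14.png',np.hstack([cv2.imread(f'pics/g1{n}.png') for n in('side','top')]))
"
```

```text
t 24.32 tcp [ 0.478 -0.357  0.317] gap 0.341 F [-0.63  -0.119 -1.981] q [-0.683  0.073  1.669  0.     1.398 -0.526]
slide [ 7.697 -0.008  0.32 ] | 7.7 dr [ 0.01   0.035 -0.098] | 0.1
```

View pics/g14.png

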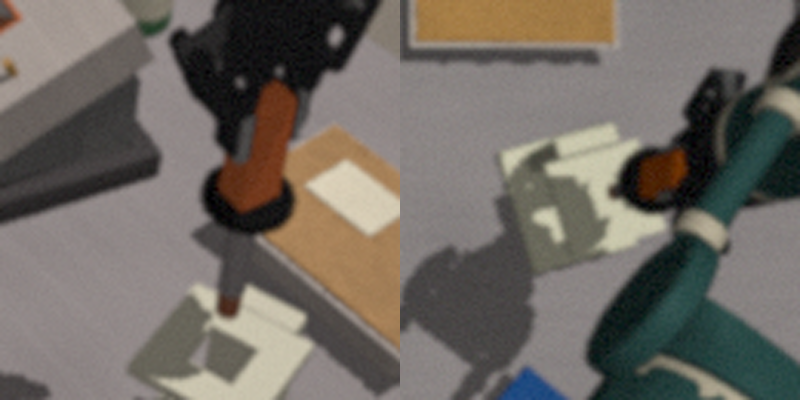

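The wand is upright over the hole, in the same picture as when it was lifted out. Lowering it.

Call:
{"method": "step_arm", "body": {
  "targets": [
    {"dr":[0,0,0],"slide":[0.8,0,0.2],"jaw":10},
    {"dr":[0,0,0],"slide":[2.3,0,0.3],"jaw":10},
    {"dr":[0,0,0],"slide":[4.3,0,0.3],"jaw":10},
    {"dr":[0,0,0],"slide":[6.3,0,0.3],"jaw":10},
    {"dr":[0,0,0],"slide":[7.7,0,0.3],"jaw":10}
  ]
}}

```text
time_s: 24.83
ee_pos: [0.4764, -0.3599, 0.2367]
tool_rot: [-0.458, -0.538, -0.46, 0.538]
force: [0.7, 0.5, -2.6]
finger_gap: 0.342
```

```bash
python3 -c "
from plan import *
plan([.4774,-.36,.1785],RD(-9))"
```

```text
t 24.83 tcp [ 0.476 -0.36   0.237] gap 0.342 F [ 0.722  0.503 -2.607] q [-0.689  0.115  1.769  0.     1.259 -0.531]
slide [5.818 0.109 0.001] | 5.82 dr [-0.047 -0.059  0.076] | 0.1
```

Call:
{"method": "step_arm", "body": {
  "targets": [
    {"dr":[0,0,0],"slide":[1.5,0,0],"jaw":10},
    {"dr":[0,0,0],"slide":[3,0,0],"jaw":10},
    {"dr":[0,0,0],"slide":[4.3,0,0],"jaw":10},
    {"dr":[0,0,0],"slide":[5.2,0,0],"jaw":10},
    {"dr":[0,0,0],"slide":[5.6,0,0],"jaw":10}
  ]
}}

```text
time_s: 25.25
ee_pos: [0.4764, -0.3597, 0.1811]
tool_rot: [-0.458, -0.538, -0.46, 0.538]
force: [0.3, 0.0, -2.9]
finger_gap: 0.343
```

Call:
{"method": "step_arm", "body": {
  "targets": [
    {"dr":[0,0,0],"slide":[0,0,0],"jaw":10},
    {"dr":[0,0,0],"slide":[0,0,0],"jaw":10},
    {"dr":[0,0,0],"slide":[0.1,0,0],"jaw":10},
    {"dr":[0,0,0],"slide":[0.2,0,0],"jaw":10},
    {"dr":[0,0,0],"slide":[0.2,0,0],"jaw":10}
  ]
}}

```text
time_s: 25.67
ee_pos: [0.4777, -0.3606, 0.1822]
tool_rot: [0.46, 0.538, 0.458, -0.538]
force: [-0.0, 0.9, -1.5]
finger_gap: 0.342
```

```bash
python3 -c "
from plan import *
plan([.4774,-.36,.1768],RD(-9))"
```

```text
t 25.67 tcp [ 0.478 -0.361  0.182] gap 0.342 F [-0.004  0.903 -1.49 ] q [-0.688  0.155  1.828  0.     1.157 -0.531]
slide [ 0.537 -0.042 -0.059] | 0.54 dr [-0.034  0.052 -0.122] | 0.1
```

Call:
{"method": "step_arm", "body": {
  "targets": [
    {"dr":[0,0,0],"slide":[0.1,0,0],"jaw":10},
    {"dr":[0,0,0],"slide":[0.2,0,0],"jaw":10},
    {"dr":[0,0,0],"slide":[0.3,0,0],"jaw":10},
    {"dr":[0,0,0],"slide":[0.4,0,0],"jaw":10},
    {"dr":[0,0,0],"slide":[0.5,0,0],"jaw":10}
  ]
}}

```text
time_s: 26.08
ee_pos: [0.4774, -0.3604, 0.1768]
tool_rot: [0.459, 0.538, 0.459, -0.538]
force: [-2.2, 1.3, 5.2]
finger_gap: 0.346
```

```bash
python3 -c "
from plan import *
plan([.4774,-.36,.1768],RD(-9))"
```

```text
t 26.08 tcp [ 0.477 -0.36   0.177] gap 0.346 F [-2.15   1.267  5.168] q [-0.688  0.159  1.833  0.     1.148 -0.531]
slide [ 0.001 -0.007 -0.039] | 0.04 dr [-0.036  0.017 -0.063] | 0.1
```

The flange is seated (force sign flipped, and the height equals the pick-up height). Releasing.

Call:
{"method": "step_arm", "body": {
  "targets": [
    {"dr":[0,0,0],"slide":[0,0,0],"jaw":40},
    {"dr":[0,0,0],"slide":[0,0,0],"jaw":50},
    {"dr":[0,0,0],"slide":[0,0,0],"jaw":65},
    {"dr":[0,0,0],"slide":[0,0,0],"jaw":80},
    {"dr":[0,0,0],"slide":[0,0,0],"jaw":90}
  ]
}}

```text
time_s: 26.5
ee_pos: [0.4775, -0.3604, 0.1766]
tool_rot: [0.46, 0.538, 0.459, -0.538]
force: [-0.8, 0.6, 0.1]
finger_gap: 0.892
```

Call:
{"method": "step_arm", "body": {
  "targets": [
    {"dr":[0,0,0],"slide":[-0.5,0,0],"jaw":90},
    {"dr":[0,0,0],"slide":[-2.5,0,0],"jaw":90},
    {"dr":[0,0,0],"slide":[-5.5,0,0],"jaw":90},
    {"dr":[0,0,0],"slide":[-9,0,0],"jaw":90},
    {"dr":[0,0,0],"slide":[-12.5,0,0],"jaw":90}
  ]
}}

```text
time_s: 26.92
ee_pos: [0.4767, -0.3599, 0.3024]
tool_rot: [0.459, 0.538, 0.459, -0.538]
force: [1.1, -0.7, 0.8]
finger_gap: 0.907
```

Call:
{"method": "step_arm", "body": {
  "targets": [
    {"dr":[0,0,0],"slide":[-1,0,-3],"jaw":90},
    {"dr":[0,0,0],"slide":[-2,0,-6],"jaw":90},
    {"dr":[0,0,0],"slide":[-2,0,-9],"jaw":90},
    {"dr":[0,0,0],"slide":[-2,0,-11],"jaw":90},
    {"dr":[0,0,0],"slide":[-2,0,-11],"jaw":90}
  ]
}}

```text
time_s: 27.33
ee_pos: [0.4951, -0.2484, 0.3227]
tool_rot: [0.46, 0.538, 0.459, -0.536]
force: [0.0, 0.3, 0.9]
finger_gap: 0.899
```

```bash
python3 - <<'E'
from plan import *
np.set_printoptions(precision=4,suppress=True)
for n in('side','top'):
    p,d=snapshot(n);np.save(f'{n}9.npy',d);np.save(f'{n}9p.npy',p)
    cv2.imwrite(f'pics/fin_{n}.png',p[:,:,::-1])
    W=cloud(n,d);W0=cloud(n,np.load(n+'0.npy'));p0=np.load(n+'0p.npy')
    def sel(p,W):
        hsv=cv2.cvtColor(p,cv2.COLOR_RGB2HSV);H,S,V=[hsv[...,i].astype(int) for i in range(3)];ok=~np.isnan(W[...,0])
        x,y,z=W[...,0],W[...,1],W[...,2]
        return dict(top=ok&(H<14)&(S>170)&(V>80)&(z>.205)&(abs(y+.36)<.06)&(abs(x-.477)<.06), flange=ok&(V<45)&(z>.128)&(z<.145)&(abs(y+.36)<.05)&(abs(x-.477)<.06),
         jar=ok&((H<4)|(H>175))&(S>180)&(abs(y+.077)<.06)&(abs(x-.364)<.06), bottle=ok&(H>20)&(H<90)&(S>100)&(abs(y-.03)<.08)&(abs(x-.785)<.08),
         cover=ok&(H>100)&(H<125)&(S>130)&(V>45)&(z<.03)&(x>.36)&(y>.15)&(y<.5),
         trays=ok&(z>.03)&(z<.06)&(x>.62)&(abs(y)<.5))
    a,b=sel(p0,W0),sel(p,W)
    for k in a:
        f=lambda m,W:(m.sum(),W[m].mean(0) if m.sum() else None)
        print(n,k,f(a[k],W0),f(b[k],W))
    if b['cover'].sum(): print(cv2.minAreaRect(W[b['cover']][:,:2].astype(np.float32)*1000))
s=sense();print(s['time_s'],s['ee_pos'],s['force'])
E
```

```text
side top (np.int64(165), array([ 0.4756, -0.3623,  0.2122])) (np.int64(166), array([ 0.4744, -0.3627,  0.2122]))
side flange (np.int64(202), array([ 0.4672, -0.3663,  0.1359])) (np.int64(194), array([ 0.4664, -0.3669,  0.1357]))
side jar (np.int64(230), array([ 0.3609, -0.0826,  0.0686])) (np.int64(219), array([ 0.3608, -0.0827,  0.0689]))
side bottle (np.int64(85), array([0.7899, 0.0302, 0.1498])) (np.int64(3), array([0.7802, 0.0211, 0.0372]))
side cover (np.int64(0), None) (np.int64(1267), array([0.4729, 0.3283, 0.0079]))
side trays (np.int64(7406), array([ 0.8396, -0.0695,  0.0457])) (np.int64(7400), array([ 0.8398, -0.0698,  0.0457]))
((477.76007080078125, 343.0753479003906), (191.62322998046875, 118.98263549804688), 89.36923217773438)
top top (np.int64(39), array([ 0.4788, -0.3561,  0.2138])) (np.int64(36), array([ 0.4792, -0.3586,  0.2137]))
top flange (np.int64(82), array([ 0.4738, -0.3475,  0.1373])) (np.int64(66), array([ 0.4696, -0.3475,  0.1368]))
top jar (np.int64(144), array([ 0.3648, -0.0769,  0.0712])) (np.int64(140), array([ 0.3653, -0.0775,  0.0711]))
top bottle (np.int64(236), array([0.7871, 0.0331, 0.1285])) (np.int64(233), array([0.7877, 0.0332, 0.129 ]))
top cover (np.int64(0), None) (np.int64(1946), array([0.4773, 0.3363, 0.0099]))
top trays (np.int64(6392), array([0.7087, 0.0098, 0.0478])) (np.int64(6031), array([0.7113, 0.0336, 0.0478]))
((478.083251953125, 338.6254577636719), (116.61973571777344, 181.73269653320312), 0.08813336491584778)
27.4333 [ 0.4947 -0.2513  0.322 ] [ 0.6528 -0.2426 -0.4598]
```

View pics/fin_side.png

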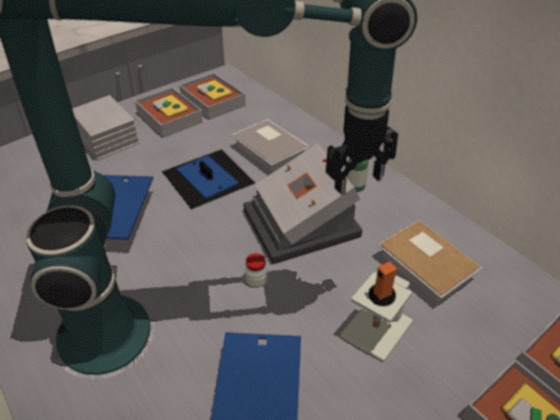

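View pics/fin_top.png

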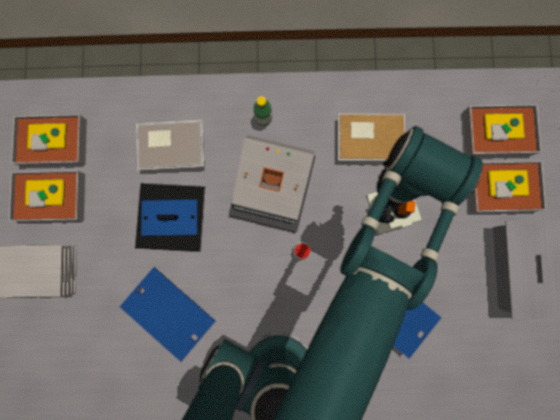

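The final pictures show the cover flat on the mat at (170,217) in the top view and the wand upright in the stand at (403,208). Jar, bottle and trays haven't moved, and the gripper is clear in the air. Handing in.

```bash
python3 -c "
from rig import *
print(hand_in())"
```

```text
the job is handed in; nothing more can be done
None
```

The job is done and handed in at about 27 s of the 72 s allowed; the hand-in gave no verdict.

- **Cover:** I lifted it straight off the pins along the panel normal and laid it on the mat before letting go. At the last check it was flat, with its centre within about 5–8 mm of the mat's. The cover mask came out a few mm too large because it takes in edge pixels, hence the range.
- **Reading:** I pressed the wand down the port until the force rose, with the tip at most 1 mm off the axis by the arm's reading and the wand square to within about 0.2°.
    - The first hold was about 2.6 s, at roughly 5 N over the free baseline, which puts the nose about 8–9 mm in.
    - I then backed off 2 mm, where the force dropped by about 1 N, so the nose was not bottomed. I held there for about 2 s more.
    - Single force readings scatter by about 1 N. The last one in the second hold dipped lower than the others.
- **Wand:** It is back upright in its stand, with its top within 1–3 mm of where it started and the flange at the same height.
- **Bystanders:** The jar and bottle are unmoved to about 1 mm. In the side view the gripper hid the bottle, so that check rests on the top view. The trays are unmoved in the side view; their top-view average shifted because the arm covers part of them, and the picture shows them in place.
- **Errors:** One move call was refused because I left out `dr`. Nothing moved, and I resent it.

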